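Put the fume extractor back in service

ROBOT

A 6-joint arm with a two-finger parallel gripper is mounted at the origin on the work surface. World frame = base frame: x ahead of the robot, y to its left, z up, the work surface at z = 0. Lengths are in mm, angles in rad, forces in N, time in s.
With the tool pointing down it reaches from about 275 to 1000 mm from the base axis. Payload 8.4 kg.
Tool frame: the origin (TCP) lies at the very end of the fingers, on their centre line; the grasp point (between the pads) lies r.hold_point_z behind it (r.hold_point_z is the distance from the TCP to the grasp point, in mm); x points along the fingers, z is the direction in which the jaws open and shut, and the axes are right-handed (so a half turn about x gives the same grasp; the last joint's range is limited). The gripper opens to 85 mm and grips with 20 to 120 N. Pads are 22 mm wide; open, the fingers measure 114 mm over their backs; the gripper's body (76 mm by 85 mm) begins 54 mm behind the grasp point. The pads swing forward as they close: fully open they stand 13 mm farther back than shut.
Start: joints at [-0.002, 0.353, 1.633, -0, 1.155, -0.002], TCP at [625.002, -0, 205.481] pointing down, gripper open.
Joint ranges: [-2.63, 2.63], [-0.92, 2.1], [0.06, 2.66], [-1.3, 4.44], [0, 2.69], [-3.02, 3.02]. Speed limits (rad/s): [2.22, 2.22, 2.79, 3.14, 3.14, 3.14].

INTERFACE

Orientations are given as [roll, pitch, yaw] about the fixed x, y, z axes, in that order (R = Rz(yaw) Ry(pitch) Rx(roll)).
In Python, from rig import r gives the robot as it stands.
- The arm moves only by the tool jog_arm, never from a script. Its argument "series" is a list of rows, each a list of 7 numbers: the turn, a rotation vector about the tool's x, y, z in degrees, then the shift along the tool's x, y, z in cm, then the opening, from 0 (shut) to 1 (fully open). In form: [[wx, wy, wz, tx, ty, tz, fingers], ...]. A call has 1 to 20 rows; each row shifts and turns the commanded pose from where the row before left it, along the tool's axes as they then stand; what a row does not reach is not made up. A row lasts 1/10 s, in which the tool goes at most 50 mm and 8.59 degrees, less where a joint would pass 70% of its speed; a pose out of reach is approached as far as the arm can. A call with a gripper value outside its range is refused whole. The fingers move at their own pace and stop on an object; "force" is the grip in N (left out, the last holds). Time passes only in rows, so rows that do not move let the fingers close. It gives the time, the measured TCP pose, the force and the opening at its end, in the units of the state.
- r.sense(): the state, without advancing time (a new reading comes with each control period).
- r.grab_frame(name): name is "scene" or "side" or "wrist"; returns (picture, depth): 480x640x3 uint8, red, green, blue; 480x640 float32, mm along the optical axis (not along the pixel's ray), 0 where there is no reading.
- r.get_calibration(name): a dict with "mtx" (3x3 intrinsics, pixels), "position" and "rotation" of the camera in the world; the wrist camera has in their place "mount" (4x4, takes a point from camera to tool coordinates, whose origin is the TCP and whose axes are the tool frame's). Camera axes: x right, y down, z forward; pixel columns grow to the right and rows downward; lengths in mm; the calibration is good to about 2 mm. The wrist camera is an equidistant fisheye: a pixel r from the principal point sees the ray r / f radians off the axis. A picture is of the moment at which its call begins: read the wrist's pose just before it. get_calibration takes no time and is no camera call.
- r.sign_off(): hands the job in, once; it reports no verdict.
The state is a dict: "clock": time; "qpos": joint angles; "qvel": joint speeds; "joint_efforts": joint torques, N m; "eef_pos": TCP position; "tcp_rot": TCP orientation; "contact_force": force on the tool from outside, world axes, zero at the start; "wrist_torque": the same for the moment, N m; "opening": opening from 0.0 (shut) to 1.0 (fully open).
Only numpy, scipy, OpenCV 4.12 (cv2) and the standard library are available. Lean on these libraries where they do the work, as an engineer would, in place of code of your own. Each camera call takes 0.05 s, during which the arm holds its last target.

TASK

Put the bench fume extractor back in service: lower the clean white filter cassette flat into the open drawer, let go of it without dropping it, and push the drawer fully home. Then pull the stiff slide gate on top out by its black grip until its yellow front lip is level with the red set-pointer on the rail, and let go. Leave the sooty filter and everything else on the bench where they are.

Things in the scene. Friction and masses are not known exactly. Their poses are not given: they have to be found in the camera images.
- fume_unit: the bench fume extractor, fixed. Origin: centre of the underside of its grey filter box, on the bench; x axis points to its rear (at yaw 0, away from the robot), y to its left, z up. Box 170 (x) x 140 (y) x 105 mm high, drawer in its right (-y) side. Above the box stand the slide gate and duct (see gate_frame). A 60 mm outlet pipe behind it (x = 85 to 165 mm) is 90 mm high
- gate_frame (a point): middle of the gate's aluminium frame (112 x 116 x 16 mm), 138 mm above the bench, on the unit's z axis; axes as the unit's. Above it a 78 mm round duct rises to 206 mm over the bench, then an elbow and a fishtail nozzle to +y (275 mm high, 146 mm wide, to y = 165 mm). Two guide rails 8 mm wide, at y = +-54 mm, 130 to 146 mm up, run forward to x = -206 mm under the blade's edges
- drawer (a joint): how far the filter drawer is out, m: 0 fully home, 0.125 fully out. It slides along the unit's -y to open and resists with about 2.5 N. It stands open at the start (0.105 to 0.125)
- tray_floor (a point): centre of the drawer's inner tray floor, 17 mm above the bench, moving with the drawer; axes as the unit's. The steel tray is 144 (x) x 123 mm (y) inside, walls 32 mm above its floor. Blue front panel at -y: outer face 67 mm from this point, 6 mm thick, 168 mm wide, top 98 mm above the bench. The filter box roofs part of it: the tray is open from above only at unit y below -70 mm
- drawer_handle (a point): middle of the drawer's black bar handle: 90 mm long along x, 10 x 10 mm, 63 mm above the bench, its middle line 27 mm outside the outer face of the front panel (19 mm free behind the bar)
- blade (a joint): how far the gate's blade is pulled out, m: 0 closed, 0.085 fully open. It slides along the unit's -x; it is stiff: about 11 N of dry sliding friction, a little more at speed, the same all along, and it stays where it is left. Nearly closed (0 to 0.015) at the start
- gate_grip (a point): middle of the blade's upright black round grip: 22 mm diameter, 45 mm high, from 140 to 185 mm above the bench; this point is 25 mm above its foot. With the gate closed the duct is 46 mm behind the grip's back
- gate_edge (a point): top of the blade's yellow turned-up front lip (98 mm long along y, 4 mm thick), in the middle of its front face, 149 mm above the bench; 18 mm in front (-x) of the middle of the grip
- pointer_tip (a point): inner end of the red set-pointer, a fin 3 mm thick clipped on the right-hand (-y) guide rail, 152 mm above the bench, top at 156 mm; its place along the rail varies. The gate is set when the front face of the yellow lip is level with the fin: gate_edge and pointer_tip at the same x in the unit's axes (this point's axes too)
- clean_filter: the clean filter cassette of point clean_filter_center; origin at the centre of its underside
- clean_filter_center (a point): the clean filter cassette: white frame and pleats, 110 (x) x 85 (y) x 30 mm high, with a green grip rib along its y axis in the middle of its top, 12 mm wide, 80 mm long, rising from 30 to 53 mm. The point is its centre, 26.5 mm above its underside. About 280 g. It goes into the tray with its rib along the unit's y, either way round: crosswise the opening is too short for it
- spent_filter_center (a point): the spent filter cassette: same shape and point, but grey frame, black sooty pleats and black rib; stays where it is
- stem_block: wooden block 66 x 78 x 35 mm with nine upright glass stems with bulbs, 126 mm high in all; origin at the centre of its underside
- gas_torch: brass gas torch lying along its x axis, from -85 to +92 mm, about 60 mm wide, 48 mm high at its red valve; origin under its middle on the bench
- rod_jar: blue jar, 72 mm diameter, with coloured glass rods, 200 mm high in all; origin at the centre of its underside
- paddle: graphite paddle lying along its x axis, wooden handle to -x, from -125 to +98 mm, 55 mm wide, 20 mm high; origin on the bench
- tape_roll: white roll, 84 mm diameter, 25 mm high, lying flat; origin at the centre of its underside
- bulb_mould: dark steel two-part mould block 56 x 48 x 45 mm; origin at the centre of its underside
- carton: small closed cardboard box 100 x 80 x 55 mm; origin at the centre of its underside
Not all that is in view belongs to the job. Several things look just like the clean_filter: the one meant starts farthest to the robot's left.

How it is judged (in metres and radians):
On the way, in this order (a step that is already met when the one before it is completed fails the run):
1. the clean filter lies flat in the drawer's tray, let go (x of clean_filter_center in the frame of tray_floor between -0.025 and 0.025 m and y of clean_filter_center in the frame of tray_floor between -0.025 and 0.025 m and z of clean_filter_center in the frame of tray_floor between 0.02 and 0.032 m and angle between clean_filter_center's own z axis and vertical below 0.08 rad and contact force between the fingers and clean_filter below 0.1 N), for 0.1 s.
2. the drawer is fully home with the filter in it (x of clean_filter_center in the frame of tray_floor between -0.025 and 0.025 m and y of clean_filter_center in the frame of tray_floor between -0.025 and 0.025 m and z of clean_filter_center in the frame of tray_floor between 0.02 and 0.032 m and angle between clean_filter_center's own z axis and vertical below 0.08 rad and value of joint drawer below 0.006 m), for 0.1 s.
3. the gate's lip is level with the pointer (x of gate_edge in the frame of pointer_tip between -0.005 and 0.005 m), for 0.2 s.
At the end, for the whole second after the job is handed in: The clean filter lies flat in the tray (its centre within 25 mm of the tray's centre in x and y, tilted less than 0.08 rad), the drawer is within 6 mm of fully home, the gate's front lip stands within 5 mm of the red pointer, and the blade is at rest (all of step 2 and all of step 3 and velocity of joint blade between -0.005 and 0.005 m/s); the robot touches nothing.
It fails at once if the clean filter is dropped (it falls free faster than 0.7 m/s) (linear speed of clean_filter above 0.7 m/s and contact force between the fingers and clean_filter below 0.05 N).
It fails at once if the sooty filter or any other thing on the bench is shifted by more than 20 mm, or a standing thing is tipped (distance of any of spent_filter_center, stem_block, gas_torch, rod_jar, paddle, tape_roll, carton, bulb_mould from where it was at the start of the episode above 0.02 m or angle between any of stem_block, gas_torch, rod_jar's own z axis and vertical above 0.35 rad).
It also fails if it takes over 70 s, if anything falls off the work surface, if the arm or the gripper's body presses on something with over 40 N, if the wrist force passes 120 N, or if a joint passes its speed limit or range.

## Working session

There is one attempt and no reset: what is moved stays moved. The work goes in short steps, Python scripts to look and compute and a tool call to move; the robot and the scene stay as the last step left them, time stands still between calls to the robot, and variables do not carry over. Pictures are saved under pics/ and viewed, and the job is handed in when it is done.

Besides the shell and the picture viewer there is one more tool, called after "Call:" as name([rows], argument=value, ...), one row to a line, values as JSON. jog_arm: Moves the arm, as the interface text tells. Its arguments: {"type":"object","properties":{"series":{"type":"array"},"force":{"type":"number"}},"required":["series"]}

```bash
ls; mkdir -p pics
python3 - <<'E'
from rig import r
import cv2,numpy as np
np.set_printoptions(precision=3,suppress=True)
print(r.sense(), r.hold_point_z)
for n in ["scene","side","wrist"]:
    p,d=r.grab_frame(n); cv2.imwrite(f"pics/{n}0.png",p[:,:,::-1]); np.save(f"pics/{n}0_d.npy",d); np.save(f"pics/{n}0_p.npy",p)
    print(n,r.get_calibration(n),(d>0).mean())
E
```

```text
pics
{'clock': 0.0, 'qpos': array([-0.002,  0.354,  1.634,  0.   ,  1.155, -0.002]), 'qvel': array([ 0.   ,  0.   , -0.001,  0.001, -0.   , -0.   ]), 'joint_efforts': array([ -0.002, -60.524, -34.206,  -0.   ,   0.009,   0.   ]), 'eef_pos': array([624.489,  -0.004, 204.785]), 'tcp_rot': array([3.132, 1.569, 3.132]), 'contact_force': array([ 0.297, -0.075,  0.688]), 'wrist_torque': array([ 0.   , -0.015, -0.059]), 'opening': 1.0000207878625549} 18.700000000000003
scene {'mtx': array([[518.895,   0.   , 320.858],
       [  0.   , 518.895, 235.203],
       [  0.   ,   0.   ,   1.   ]]), 'position': array([1324.511,  877.282, 1056.815]), 'rotation': array([-2.246,  0.015,  2.38 ])} 0.9957356770833333
side {'mtx': array([[459.737,   0.   , 323.516],
       [  0.   , 459.737, 235.681],
       [  0.   ,   0.   ,   1.   ]]), 'position': array([ -27.502, -938.129,  760.389]), 'rotation': array([-2.092,  0.008, -0.515])} 0.9959830729166667
wrist {'mtx': array([[371.648,   0.   , 321.416],
       [  0.   , 371.648, 237.229],
       [  0.   ,   0.   ,   1.   ]]), 'mount': array([[  -0.001,   -0.323,    0.946, -168.572],
       [   0.   ,   -0.946,   -0.323,   83.029],
       [   1.   ,   -0.   ,    0.001,    1.024],
       [   0.   ,    0.   ,    0.   ,    1.   ]])} 0.9960384114583334
```

View pics/scene0.png

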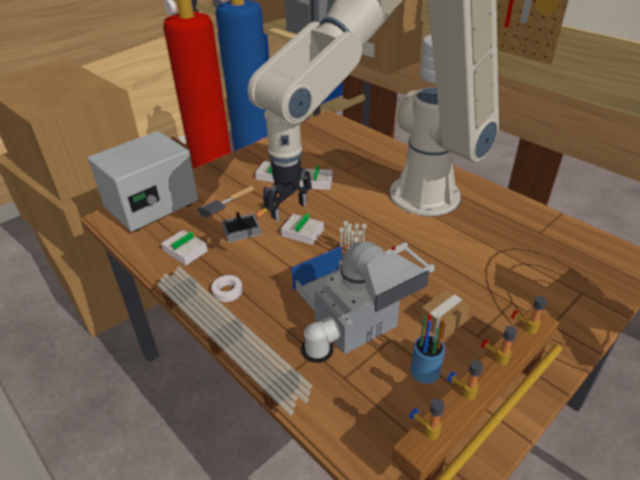

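View pics/side0.png

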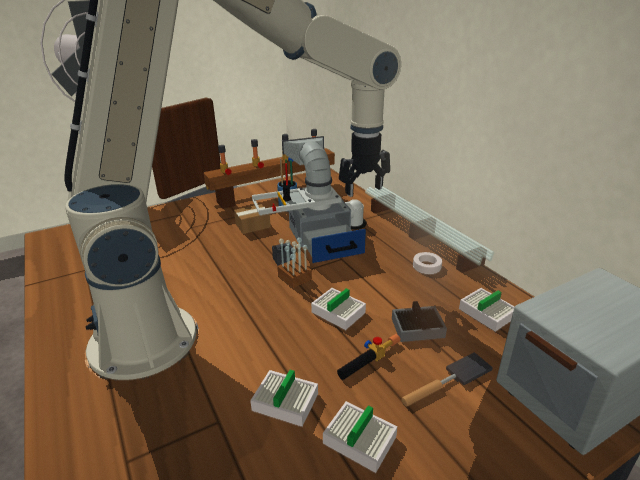

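View pics/wrist0.png

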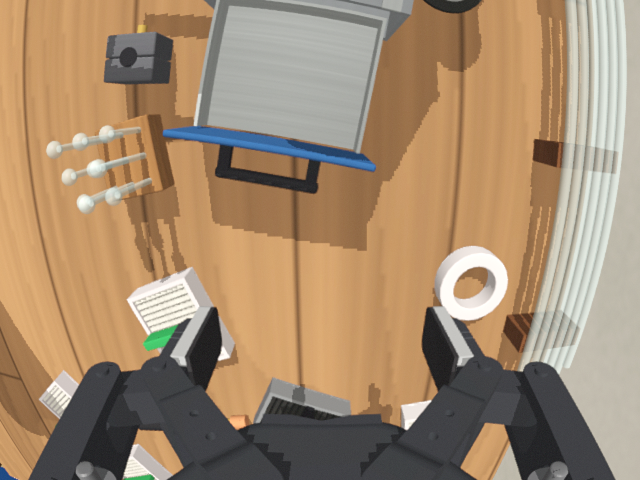

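```bash
cat > h.py <<'E'
import numpy as np,cv2
from scipy.spatial.transform import Rotation as R
np.set_printoptions(precision=2,suppress=True)
def rpy(a): return R.from_euler('xyz',a).as_matrix()
from rig import r
def grab(n,tag):
    s=r.sense(); p,d=r.grab_frame(n)
    cv2.imwrite(f"pics/{n}{tag}.png",p[:,:,::-1])
    np.savez(f"pics/{n}{tag}.npz",p=p,d=d,pos=s['eef_pos'],rot=s['tcp_rot'])
    return load(n,tag)
def load(n,tag):
    z=np.load(f"pics/{n}{tag}.npz"); c=r.get_calibration(n)
    K=np.array(c['mtx'])
    if n=='wrist':
        M=np.array(c['mount']); T=np.eye(4);T[:3,:3]=rpy(z['rot']);T[:3,3]=z['pos']; T=T@M
        o,Rm=T[:3,3],T[:3,:3]
    else: o,Rm=np.array(c['position']),rpy(c['rotation'])
    return dict(n=n,p=z['p'],d=z['d'],o=o,R=Rm,K=K)
def cray(v,uv):
    uv=np.atleast_2d(np.asarray(uv,float)); K=v['K']
    x=(uv-K[:2,2])/np.array([K[0,0],K[1,1]])
    if v['n']=='wrist':
        t=np.linalg.norm(x,axis=1); s=np.where(t>1e-9,np.sin(t)/np.maximum(t,1e-9),1)
        return np.c_[x*s[:,None],np.cos(t)]
    return np.c_[x,np.ones(len(x))]
def plane(v,uv,z):
    w=cray(v,uv)@v['R'].T
    return v['o']+w*((z-v['o'][2])/w[:,2])[:,None]
def dep(v,uv):
    c=cray(v,uv); uv=np.atleast_2d(np.asarray(uv)).astype(int)
    d=v['d'][uv[:,1],uv[:,0]]
    return v['o']+(c/c[:,2:]*d[:,None])@v['R'].T
def tri(vs,uvs):
    A=np.zeros((3,3));b=np.zeros(3)
    for v,uv in zip(vs,uvs):
        w=(cray(v,uv)@v['R'].T)[0]; w/=np.linalg.norm(w); P=np.eye(3)-np.outer(w,w); A+=P;b+=P@v['o']
    return np.linalg.solve(A,b)
def cloud(v):
    H,W=v['d'].shape; uu,vv=np.meshgrid(np.arange(W),np.arange(H)); uv=np.c_[uu.ravel(),vv.ravel()]
    return dep(v,uv).reshape(H,W,3)
E
python3 - <<'E'
from h import *
for n in ["scene","side","wrist"]:
    s=r.sense()
    np.savez(f"pics/{n}0.npz",p=np.load(f"pics/{n}0_p.npy"),d=np.load(f"pics/{n}0_d.npy"),pos=[624.489,-0.004,204.785],rot=[3.132,1.569,3.132])
    v=load(n,'0'); print(n,v['o'],v['R'][:,2])
    pts={'scene':[(300,320),(200,350)],'side':[(240,350),(330,380)],'wrist':[(300,300),(320,90)]}[n]
    print(dep(v,pts))
    hsv=cv2.cvtColor(v['p'],cv2.COLOR_RGB2HSV)
    m=cv2.inRange(hsv,(50,120,60),(75,255,255))
    k,l,st,ce=cv2.connectedComponentsWithStats(m)
    for i in range(1,k):
        if st[i,4]>20: print('green',ce[i],st[i,4],np.median(cloud(v)[l==i],axis=0))
E
```

```text
scene [1324.51  877.28 1056.82] [-0.53 -0.57 -0.62]
[[ 716.28  133.86   -4.24]
 [ 719.77 -563.84 -747.89]]
green [315.82 172.1 ] 40 [ 225.39 -323.48   49.87]
green [138.78 196.84] 69 [ 815.04 -512.73  135.19]
green [301.71 222.08] 89 [ 462.32 -139.28   48.6 ]
green [182.44 240.26] 132 [ 785.73 -331.92   46.05]
green [421.24 341.05] 21 [625.98 460.01 111.32]
green [434.24 347.28] 29 [623.42 494.07 115.96]
side [ -27.5  -938.13  760.39] [ 0.42  0.76 -0.5 ]
[[ 189.07 -148.66    0.43]
 [ 325.06 -330.43   -0.48]]
green [337.58 299.7 ] 221 [ 451.53 -151.16   47.29]
green [489.   300.16] 213 [ 776.73 -342.34   47.49]
green [283.76 388.15] 340 [ 212.72 -341.99   50.86]
green [359.57 426.07] 398 [ 294.01 -489.79   51.47]
wrist [625.82  83.02 373.36] [-0.   -0.32 -0.95]
[[ 601.21 -119.24    1.11]
 [ 624.16  107.14   16.89]]
green [158.82 338.23] 410 [ 441.63 -148.72   52.32]
green [141.22 477.75] 91 [ 316.74 -470.78   36.8 ]
```

Call:
jog_arm([
  [0,0,0,-2.5,0,-2,1],
  [0,0,0,-2.5,0,-2,1],
  [0,0,0,-2.5,0,-2,1],
  [0,0,0,-2.5,0,-2,1],
  [0,0,0,-2,0,-2,1],
  [0,0,0,0,0,0,1],
  [0,0,0,0,0,0,1],
])

```text
clock: 0.85
eef_pos: [525.2, 0.0, 325.6]
tcp_rot: [0.01, 1.57, 0.01]
contact_force: [-0.6, 0.2, -0.8]
opening: 0.999
```

Run:
```python
from h import *
v=grab('wrist','1'); print(v['o']); print(r.sense()['clock'])
```

```text
[526.05  83.04 494.14]
0.9
```

View pics/wrist1.png

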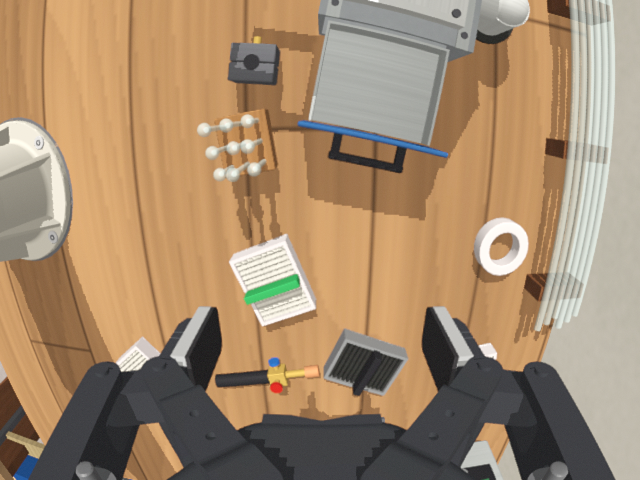

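Run:
```python
from h import *
for tag in '01':
    v=load('wrist',tag); C=cloud(v); hsv=cv2.cvtColor(v['p'],cv2.COLOR_RGB2HSV)
    m=cv2.inRange(hsv,(50,120,60),(75,255,255))>0
    k,l,st,ce=cv2.connectedComponentsWithStats(m.astype(np.uint8))
    i=1+np.argmax(st[1:,4]); m=l==i
    z=C[m][:,2]; print(tag,'green z pct',np.percentile(z,[5,25,50,75,95]))
    ys,xs=np.nonzero(m); 
    # top face only, brightest: bin by z
    t=m&(C[...,2]>49); P=C[t]
    (c,wh,a)=cv2.minAreaRect(P[:,:2].astype(np.float32)); print('top rect',c,wh,a,P[:,2].mean())
    # white frame: points z 20..40 near
    near=(np.hypot(C[...,0]-c[0],C[...,1]-c[1])<90)&(C[...,2]>24)&(C[...,2]<38)&(hsv[...,1]<60)
    P=C[near]; print('frame rect',cv2.minAreaRect(P[:,:2].astype(np.float32)),P[:,2].mean())
    # blue panel
    b=cv2.inRange(hsv,(100,120,60),(120,255,255))>0
    k,l,st,ce=cv2.connectedComponentsWithStats(b.astype(np.uint8)); i=1+np.argmax(st[1:,4]); P=C[l==i]
    print('panel',len(P),np.percentile(P[:,2],[1,50,90,99]))
    Q=P[P[:,2]>90]; print(cv2.minAreaRect(Q[:,:2].astype(np.float32)),Q[:,2].max())
```

```text
0 green z pct [35.34 43.85 52.32 53.3  54.29]
top rect (530.2041015625, -43.980369567871094) (317.2718505859375, 20.581750869750977) 49.31485366821289 60.97209547030903
frame rect ((473.9868469238281, -102.64855194091797), (28.325946807861328, 42.24345397949219), 23.689645767211914) 28.247643731752845
panel 2953 [25.66 96.33 98.55 99.55]
((586.2020263671875, 73.19366455078125), (34.30174255371094, 166.65310668945312), 79.08647155761719) 373.35517997144075
1 green z pct [36.46 45.65 52.49 53.48 54.52]
top rect (500.3417053222656, -50.64326477050781) (265.4787902832031, 60.400760650634766) 66.2974853515625 56.849644985737015
frame rect ((464.11785888671875, -119.46287536621094), (57.19160842895508, 66.32264709472656), 21.68242835998535) 27.932300598581854
panel 849 [ 37.83  97.82  99.1  100.16]
((584.6860961914062, 62.476444244384766), (15.457465171813965, 166.3190155029297), 77.82051849365234) 494.13831564536855
```

Run:
```python
from h import *
v=load('wrist','1'); im=v['p'][0:190,290:490,::-1]; cv2.imwrite('pics/w1crop.png',cv2.resize(im,(800,760),interpolation=cv2.INTER_CUBIC)[:600])
v=load('side','0'); im=v['p'][120:270,220:380,::-1]; cv2.imwrite('pics/s0crop.png',cv2.resize(im,(640,600),interpolation=cv2.INTER_CUBIC))
```

```text
(no output)
```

View pics/w1crop.png

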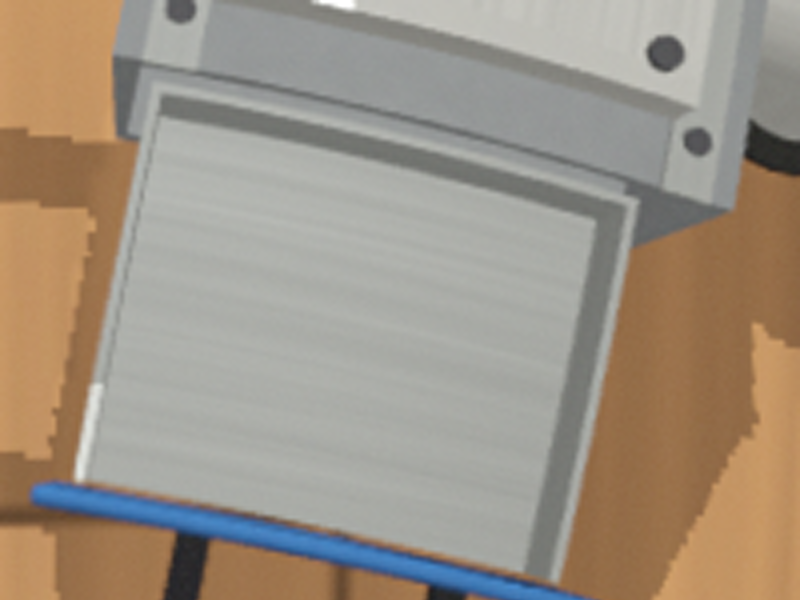

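View pics/s0crop.png

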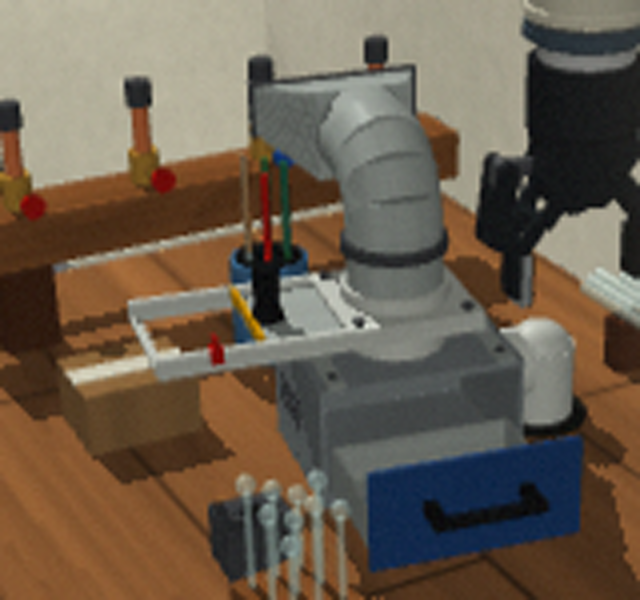

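Run:
```python
from h import *
for tag in '01':
    v=load('wrist',tag); C=cloud(v); ok=v['d']>0; hsv=cv2.cvtColor(v['p'],cv2.COLOR_RGB2HSV)
    m=(cv2.inRange(hsv,(50,120,60),(75,255,255))>0)
    k,l,st,ce=cv2.connectedComponentsWithStats(m.astype(np.uint8))
    i=1+np.argmax(st[1:,4]); m=(l==i)&ok
    P=C[m&(C[...,2]>50)&(C[...,2]<57)]
    (c,wh,a)=cv2.minAreaRect(P[:,:2].astype(np.float32)); print(tag,'rib top',c,wh,a,np.median(P[:,2]))
    near=(np.hypot(C[...,0]-c[0],C[...,1]-c[1])<80)&(C[...,2]>24)&(C[...,2]<38)&(hsv[...,1]<60)&ok
    k,l,st,ce=cv2.connectedComponentsWithStats(near.astype(np.uint8)); 
    l2=np.isin(l,[i for i in range(1,k) if st[i,4]>60]); P=C[l2]; print('frame',cv2.minAreaRect(P[:,:2].astype(np.float32)),np.median(P[:,2]))
    b=cv2.inRange(hsv,(100,120,60),(120,255,255))>0
    k,l,st,ce=cv2.connectedComponentsWithStats(b.astype(np.uint8)); i=1+np.argmax(st[1:,4]); 
    Q=C[(l==i)&ok&(C[...,2]>93)&(C[...,2]<103)]; rc=cv2.minAreaRect(Q[:,:2].astype(np.float32)); print('panel top',rc,np.median(Q[:,2])); print(cv2.boxPoints(rc))
    # handle: dark pts near z 63-70
    c=np.array(rc[0])
    hh=ok&(hsv[...,2]<70)&(C[...,2]>55)&(C[...,2]<75)&(np.hypot(C[...,0]-c[0],C[...,1]-c[1])<90)
    Q=C[hh]; rc=cv2.minAreaRect(Q[:,:2].astype(np.float32)); print('handle',rc,np.median(Q[:,2]),len(Q))
```

```text
0 rib top (442.8950500488281, -150.99185180664062) (42.49769973754883, 11.26387882232666) 22.89531135559082 53.1259105685817
frame ((458.8474426269531, -145.61959838867188), (86.71070098876953, 111.2833251953125), 21.25672149658203) 27.262279495991038
panel top ((583.5619506835938, 59.48648452758789), (6.60755729675293, 166.65284729003906), 79.24378204345703) 97.79318485387955
[[501.08  71.79]
 [664.81  40.69]
 [666.04  47.18]
 [502.32  78.28]]
handle ((579.8380126953125, 38.98261260986328), (27.606708526611328, 88.28572845458984), 78.95589447021484) 67.91483180233507 1622
1 rib top (459.67449951171875, -144.70738220214844) (78.89269256591797, 11.51932144165039) 21.255130767822266 53.21386213276347
frame ((458.8019104003906, -145.75994873046875), (86.39469146728516, 111.64382934570312), 21.387481689453125) 27.367713844572364
panel top ((583.9766235351562, 59.176727294921875), (6.738116264343262, 166.37242126464844), 79.13792419433594) 97.97428272120726
[[501.65  71.54]
 [665.04  40.19]
 [666.31  46.81]
 [502.92  78.16]]
handle ((580.32958984375, 39.958465576171875), (29.739763259887695, 88.02024841308594), 79.14592742919922) 68.17720278467309 858
```

Run:
```python
from h import *
yaw=np.deg2rad(-10.8); ux=np.array([np.cos(yaw),np.sin(yaw)]); uy=np.array([-ux[1],ux[0]])
pc=np.array([583.8,59.3]); t=pc+64*uy; print('tray',t)
for n,tag in [('wrist','0'),('wrist','1'),('side','0'),('scene','0')]:
    v=load(n,tag); C=cloud(v); ok=v['d']>0
    L=np.stack([(C[...,:2]-t)@ux,(C[...,:2]-t)@uy,C[...,2]],-1)
    box=ok&(abs(L[...,2]-105)<5)&(abs(L[...,0])<120)&(L[...,1]>20)&(L[...,1]<230)
    if box.sum()>50:
        P=L[box]; print(n,tag,len(P),'top x',np.percentile(P[:,0],[0.5,1,99,99.5]),'y',np.percentile(P[:,1],[.5,1,99,99.5]),np.median(P[:,2]))
    for z0 in (49,):
        rim=ok&(abs(L[...,2]-z0)<3)&(abs(L[...,0])<90)&(L[...,1]>-60)&(L[...,1]<50); P=L[rim]
        if len(P)>20: print(' rim x',np.percentile(P[:,0],[1,5,95,99]))
    fl=ok&(abs(L[...,2]-17)<4)&(abs(L[...,0])<80)&(abs(L[...,1])<60); P=L[fl]
    if len(P)>20: print(' floor',np.median(P[:,2]),np.percentile(P[:,0],[1,99]),np.percentile(P[:,1],[1,99]))
# red pointer, yellow lip
for n in ('side','scene'):
    v=load(n,'0'); C=cloud(v); hsv=cv2.cvtColor(v['p'],cv2.COLOR_RGB2HSV); L=np.stack([(C[...,:2]-t)@ux,(C[...,:2]-t)@uy,C[...,2]],-1)
    sel=(v['d']>0)&(C[...,2]>125)&(C[...,2]<200)&(L[...,0]<-40)&(L[...,0]>-260)&(abs(L[...,1]-120)<90)
    red=sel&((hsv[...,0]<8)|(hsv[...,0]>172))&(hsv[...,1]>150); yel=sel&(hsv[...,0]>18)&(hsv[...,0]<32)&(hsv[...,1]>150); blk=sel&(hsv[...,2]<60)
    for nm,m in (('red',red),('yel',yel),('blk',blk)):
        if m.sum(): ys,xs=np.nonzero(m); print(n,nm,m.sum(),xs.mean(),ys.mean(),np.percentile(L[m],[5,50,95],axis=0).tolist())
```

```text
tray [595.79 122.17]
wrist 0 611 top x [33.35 35.51 84.54 84.75] y [54.53 54.57 66.54 67.26] 105.33973708440175
 rim x [-75.41 -74.77  74.59  75.05]
 floor 17.074260575665704 [-71.73  70.77] [-57.98  58.79]
wrist 1 3358 top x [-83.67 -82.61  84.32  84.8 ] y [ 54.56  54.84 114.07 116.19] 105.31486392347091
 rim x [-74.92 -74.37  74.91  75.31]
 floor 17.20791880224445 [-70.38  71.6 ] [-58.04  58.63]
side 0 488 top x [-87.56 -87.2   81.19  81.96] y [ 52.72  52.92 120.39 125.71] 105.00234924595549
 rim x [-77.68 -77.29  70.79  71.54]
scene 0 946 top x [-14.79 -11.72  85.42  85.72] y [ 56.83  60.25 198.51 198.86] 104.89443232993347
 rim x [-78.03 -71.8   76.05  78.01]
 floor 16.41962396780559 [-67.31  75.47] [-59.57  22.48]
side red 21 274.95238095238096 205.14285714285714 [[-165.10907519267002, 64.51530977683929, 138.83696832889586], [-161.04335551592987, 69.33206302409056, 147.91465607560303], [-103.3986860572319, 130.57833123463467, 181.83817230539796]]
side yel 33 281.3939393939394 198.42424242424244 [[-125.89070589021945, 84.7798845764741, 139.37089121696076], [-124.79387555121353, 120.95083427398176, 147.58883373503033], [-122.58020338050412, 165.04625323839156, 151.17501697069727]]
side blk 122 288.827868852459 191.52459016393442 [[-117.46430159633337, 113.07989599217848, 144.36220137698763], [-107.52018735300499, 118.6033976236794, 167.39559258928648], [-43.389847689704574, 136.15890892634647, 190.91466468998973]]
scene red 7 393.0 247.28571428571428 [[-162.3889328813957, 70.64889177809353, 148.24238457878155], [-159.80447963690736, 74.59301946978754, 154.08676381642715], [-157.40717316531885, 79.19065187103686, 155.35217449123007]]
```

Call:
jog_arm([
  [0,0,0,2.9,-3.63,-1.655,0.6],
  [0,0,0,2.9,-3.63,-1.655,0.6],
  [0,0,0,2.9,-3.63,-1.655,0.6],
  [0,0,0,2.9,-3.64,-1.655,0.6],
  [-8.56,0,0,0,0,0,0.6],
  [-8.56,0,0,0,0,0,0.6],
  [-8.56,0,0,0,0,0,0.6],
  [-8.56,0,0,0,0,0,0.6],
  [-8.56,0,0,0,0,0,0.6],
  [-8.56,0,0,0,0,0,0.6],
  [-8.56,0,0,0,0,0,0.6],
  [-8.56,0,0,0,0,0,0.6],
  [-8.56,0,0,0,0,0,0.6],
  [-8.56,0,0,0,0,0,0.6],
  [-8.56,0,0,0,0,0,0.6],
  [-8.56,0,0,0,0,0,0.6],
  [-8.56,0,0,0,0,0,0.6],
  [0,0,0,0,0,0,0.6],
  [0,0,0,0,0,0,0.6],
])

```text
clock: 2.8
eef_pos: [458.7, -145.3, 208.4]
tcp_rot: [0.896, 1.569, 2.834]
contact_force: [-0.9, 0.4, -0.6]
opening: 0.6
```

Run:
```python
from h import *
v=grab('wrist','2'); s=r.sense(); M=rpy(s['tcp_rot']); print(s['eef_pos'],s['qpos'],s['clock'],s['opening']); print(M,np.degrees(np.arctan2(M[1,2],M[0,2])))
C=cloud(v); ok=v['d']>0; hsv=cv2.cvtColor(v['p'],cv2.COLOR_RGB2HSV)
m=(cv2.inRange(hsv,(50,120,60),(75,255,255))>0)&ok&(C[...,2]>50)&(C[...,2]<57)&(np.hypot(C[...,0]-459,C[...,1]+145)<70)
print(m.sum()); print(cv2.minAreaRect(C[m][:,:2].astype(np.float32)))
```

```text
[ 458.71 -145.28  208.66] [-0.31  0.12  1.93 -0.    1.09 -2.25] 2.85 0.5993916649324201
[[-0.   -0.93 -0.36]
 [ 0.   -0.36  0.93]
 [-1.    0.    0.  ]] 111.04005138610827
962
((457.8944091796875, -146.11863708496094), (78.27163696289062, 10.159028053283691), 21.279783248901367)
```

View pics/wrist2.png

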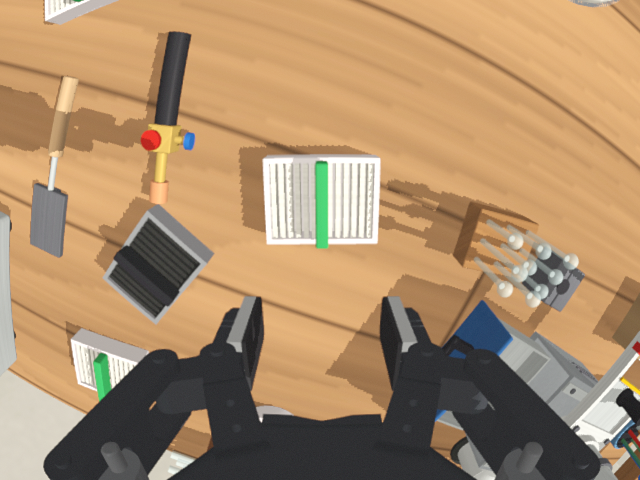

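Call:
jog_arm([
  [0,0,0,4,0,0,0.6],
  [0,0,0,4,0,0,0.6],
  [0,0,0,4,0,0,0.6],
  [0,0,0,3,0,0,0.6],
  [0,0,0,1.5,0,0,0.6],
  [0,0,0,0.95,0,0,0.6],
  [0,0,0,0,0,0,0.6],
  [0,0,0,0,0,0,0],
  [0,0,0,0,0,0,0],
  [0,0,0,0,0,0,0],
  [0,0,0,0,0,0,0],
  [0,0,0,0,0,0,0],
  [0,0,0,0,0,0,0],
  [0,0,0,0,0,0,0],
], force=60)

```text
clock: 4.25
eef_pos: [458.8, -145.3, 35.0]
tcp_rot: [-2.451, 1.571, -0.508]
contact_force: [-1.0, 0.5, -0.3]
opening: -0.002
```

Run:
```python
from h import *
v=grab('wrist','3'); grab('side','3'); s=r.sense(); print(s['eef_pos'],s['opening'],s['contact_force'])
im=load('side','3')['p'][230:370,260:420,::-1]; cv2.imwrite('pics/s3crop.png',cv2.resize(im,(640,560),interpolation=cv2.INTER_CUBIC))
```

```text
[ 458.76 -145.3    34.96] -0.0027157241821194984 [ 0.37 -0.36  0.12]
```

View pics/wrist3.png

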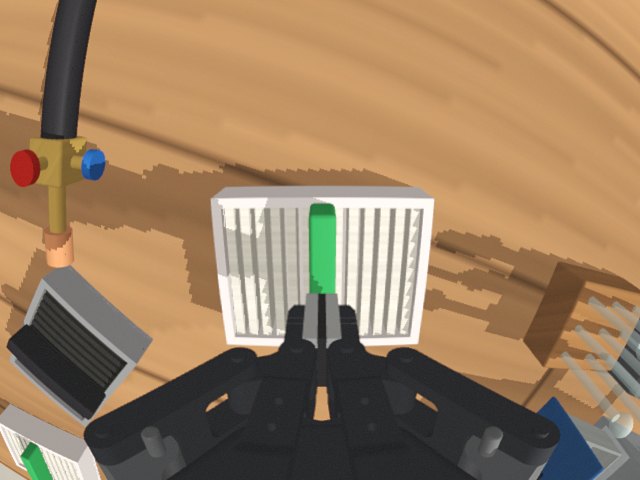

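View pics/s3crop.png

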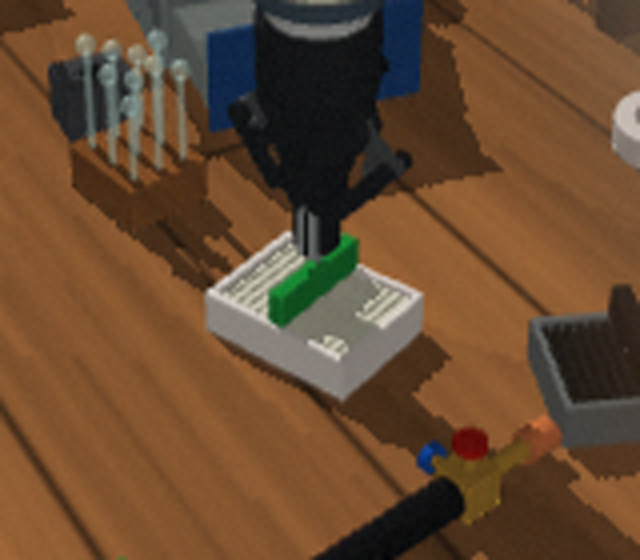

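Run:
```python
from h import *
v=load('side','3'); C=cloud(v)
for y in range(284,302,2): print(y,[ (int(v['p'][y,x].sum()),*np.round(C[y,x]).astype(int)) for x in (337,339,341)])
v=load('wrist','3'); C=cloud(v)
print('wrist')
for y in range(270,345,6): print(y,[(int(v['p'][y,x].sum()),*np.round(C[y,x]).astype(int)) for x in (312,321,330)])
```

```text
284 [(280, np.int64(449), np.int64(-151), np.int64(96)), (142, np.int64(456), np.int64(-149), np.int64(92)), (62, np.int64(457), np.int64(-157), np.int64(96))]
286 [(286, np.int64(450), np.int64(-151), np.int64(89)), (155, np.int64(454), np.int64(-152), np.int64(88)), (54, np.int64(456), np.int64(-159), np.int64(92))]
288 [(274, np.int64(450), np.int64(-150), np.int64(82)), (150, np.int64(455), np.int64(-151), np.int64(81)), (48, np.int64(456), np.int64(-159), np.int64(86))]
290 [(274, np.int64(449), np.int64(-152), np.int64(78)), (154, np.int64(455), np.int64(-152), np.int64(75)), (59, np.int64(457), np.int64(-158), np.int64(79))]
292 [(279, np.int64(450), np.int64(-151), np.int64(71)), (156, np.int64(455), np.int64(-153), np.int64(70)), (53, np.int64(457), np.int64(-157), np.int64(72))]
294 [(289, np.int64(451), np.int64(-149), np.int64(63)), (252, np.int64(454), np.int64(-154), np.int64(65)), (194, np.int64(467), np.int64(-142), np.int64(52))]
296 [(224, np.int64(453), np.int64(-145), np.int64(53)), (139, np.int64(457), np.int64(-148), np.int64(54)), (128, np.int64(463), np.int64(
[... 1742 characters left out ...]
5)), (389, np.int64(449), np.int64(-146), np.int64(85))]
324 [(389, np.int64(451), np.int64(-152), np.int64(89)), (116, np.int64(450), np.int64(-149), np.int64(89)), (391, np.int64(449), np.int64(-146), np.int64(89))]
330 [(393, np.int64(451), np.int64(-152), np.int64(93)), (106, np.int64(450), np.int64(-149), np.int64(93)), (392, np.int64(448), np.int64(-146), np.int64(94))]
336 [(391, np.int64(451), np.int64(-152), np.int64(98)), (114, np.int64(450), np.int64(-149), np.int64(97)), (391, np.int64(449), np.int64(-146), np.int64(96))]
342 [(428, np.int64(452), np.int64(-152), np.int64(99)), (146, np.int64(451), np.int64(-149), np.int64(98)), (475, np.int64(450), np.int64(-146), np.int64(98))]
```

Call:
jog_arm([
  [0,0,0,0,0,0,0.5],
  [0,0,0,0,0,0,0.5],
  [0,0,0,0,0,0,0.5],
  [0,0,0,0,0,0,0.5],
  [0,0,0,0,0,0,0.5],
  [0,0,0,1,0,0,0.5],
  [0,0,0,1,0,0,0.5],
  [0,0,0,0.6,0,0,0.5],
  [0,0,0,0,0,0,0.5],
])

```text
clock: 5.25
eef_pos: [457.8, -145.0, 7.6]
tcp_rot: [0.889, 1.568, 2.831]
contact_force: [-0.8, -0.4, -1.0]
opening: 0.497
```

Run:
```python
from h import *
v=grab('wrist','4'); s=r.sense(); print(s['eef_pos'],s['opening'],s['contact_force'])
C=cloud(v)
for x in (260,270,280,360,370,380):
  print(x,[(y,*np.round(C[y,x]).astype(int).tolist()) for y in range(285,330,4)])
```

```text
[ 458.18 -145.12    8.18] 0.5060532666252033 [ 1.    0.33 -0.47]
260 [(285, 465, -174, 18), (289, 467, -173, 18), (293, 469, -173, 19), (297, 458, -172, 41), (301, 458, -172, 45), (305, 458, -172, 48), (309, 458, -171, 51), (313, 457, -171, 55), (317, 457, -170, 58), (321, 458, -170, 60), (325, 457, -169, 62), (329, 457, -169, 65)]
270 [(285, 458, -170, 28), (289, 460, -169, 27), (293, 462, -169, 27), (297, 457, -169, 40), (301, 458, -168, 42), (305, 460, -167, 42), (309, 461, -167, 42), (313, 463, -166, 42), (317, 465, -166, 43), (321, 466, -165, 43), (325, 382, -175, 176), (329, 469, -164, 45)]
280 [(285, 469, -164, 3), (289, 470, -163, 4), (293, 473, -163, 4), (297, 473, -162, 8), (301, 475, -162, 8), (305, 477, -161, 9), (309, 478, -160, 11), (313, 481, -159, 10), (317, 483, -159, 11), (321, 485, -158, 11), (325, 486, -157, 12), (329, 488, -157, 14)]
360 [(285, 444, -132, 26), (289, 445, -132, 27), (293, 458, -124, 4), (297, 460, -123, 4), (301, 462, -122, 5), (305, 464, -121, 5), (309, 466, -120, 4), (313, 469, -119, 4), (317, 471, -118, 5), (321, 472, -118, 6), (325, 475, -116, 5), (329, 477, -116, 7)]
370 [(285, 442, -128, 27), (289, 444, -128, 28), (293, 446, -126, 27), (297, 448, -125, 26), (301, 450, -125, 27), (305, 452, -124, 27), (309, 454, -123, 26), (313, 456, -122, 26), (317, 458, -121, 26), (321, 453, -125, 39), (325, 455, -124, 39), (329, 457, -123, 39)]
380 [(285, 446, -119, 14), (289, 447, -119, 15), (293, 449, -118, 16), (297, 440, -126, 42), (301, 440, -127, 45), (305, 441, -127, 48), (309, 382, -175, 176), (313, 441, -128, 54), (317, 441, -129, 58), (321, 441, -129, 60), (325, 442, -128, 61), (329, 443, -128, 63)]
```

View pics/wrist4.png

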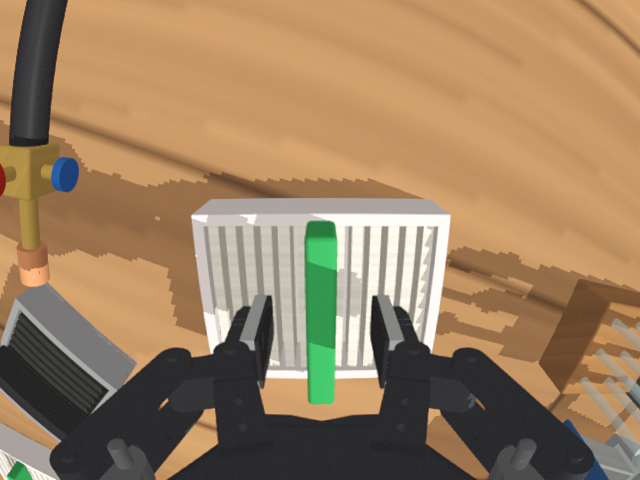

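Call:
jog_arm([
  [0,0,0,0,0,0,0],
  [0,0,0,0,0,0,0],
  [0,0,0,0,0,0,0],
  [0,0,0,0,0,0,0],
  [0,0,0,0,0,0,0],
  [0,0,0,0,0,0,0],
  [0,0,0,0,0,0,0],
], force=60)

```text
clock: 6.0
eef_pos: [459.1, -145.4, 9.4]
tcp_rot: [-2.257, 1.57, -0.314]
contact_force: [-0.8, 0.0, 6.1]
opening: 0.127
```

Call:
jog_arm([
  [0,0,0,-0.5,0,0,0],
  [0,0,0,-1,0,0,0],
  [0,0,0,-1.5,0,0,0],
  [0,0,0,-3,0,0,0],
  [0,0,0,-4,0,0,0],
  [0,0,0,-4,0,0,0],
  [0,0,0,-2,0,0,0],
  [0,0,0,0,0,0,0],
])

```text
clock: 6.8
eef_pos: [460.6, -145.9, 172.3]
tcp_rot: [-2.25, 1.565, -0.308]
contact_force: [-0.2, -0.2, -3.0]
opening: 0.121
```

Run:
```python
from h import *
v=grab('wrist','5'); s=r.sense(); print(s['eef_pos'],s['opening'],s['contact_force'])
v=load('wrist','1'); print(plane(v,[(200,130),(248,120),(233,173),(270,112)],120), dep(v,[(204,128),(248,121),(233,173)]))
```

```text
[ 459.38 -145.49  170.19] 0.11929336841063214 [-0.22  0.56 -4.7 ]
[[399.82  71.1  120.  ]
 [451.09  78.78 120.  ]
 [433.42  24.69 120.  ]
 [473.6   86.1  120.  ]] [[405.7   73.02 124.36]
 [447.36  77.56 101.23]
 [434.66  25.46 125.08]]
```

View pics/wrist5.png

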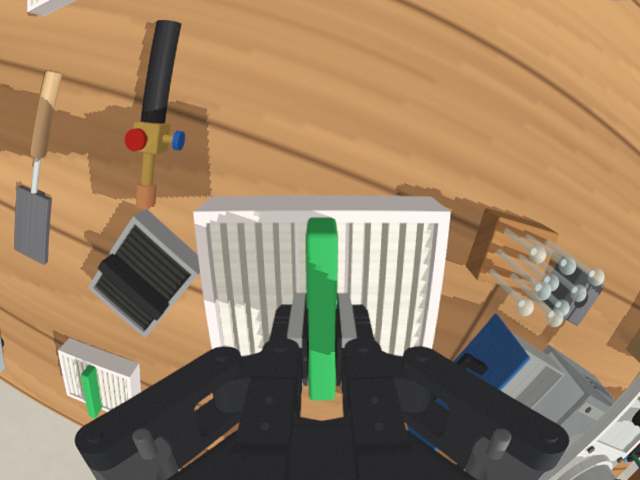

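Call:
jog_arm([
  [-7.25,0,0,0,0,0,0],
  [-7.25,0,0,0,0,0,0],
  [-7.25,0,0,0,0,0,0],
  [-7.25,0,0,0,0,0,0],
  [-7.25,0,0,0,0,0,0],
  [-7.25,0,0,0,0,0,0],
  [-7.25,0,0,0,0,0,0],
  [-7.25,0,0,0,0,0,0],
  [0,0,0,0,-2,-0.6,0],
  [0,0,0,0,-4,-1.18,0],
  [0,0,0,0,-4,-1.18,0],
  [0,0,0,0,-4,-1.18,0],
  [0,0,0,0,-4,-1.18,0],
  [0,0,0,0,-4,-1.18,0],
  [0,0,0,0,-4,-1.18,0],
  [0,0,0,0,-2.44,-0.7,0],
  [0,0,0,0,0,0,0],
  [0,0,0,0,0,0,0],
])

```text
clock: 8.65
eef_pos: [614.8, 148.5, 141.4]
tcp_rot: [1.601, 1.493, -1.784]
contact_force: [0.9, -0.7, -4.7]
opening: 0.121
```

Run:
```python
from h import *
v=grab('wrist','6'); s=r.sense(); M=rpy(s['tcp_rot']);print(s['eef_pos'],s['opening'],s['qpos'],np.degrees(np.arctan2(M[1,2],M[0,2])),M[:,0])
yaw=np.deg2rad(-10.8); ux=np.array([np.cos(yaw),np.sin(yaw)]); uy=np.array([-ux[1],ux[0]]); d=s['eef_pos'][:2]-[595.79,122.17]; print('tray frame',d@ux,d@uy)
C=cloud(v); ok=v['d']>0; hsv=cv2.cvtColor(v['p'],cv2.COLOR_RGB2HSV)
# cassette frame in the tool frame
near=(np.hypot(C[...,0]-s['eef_pos'][0],C[...,1]-s['eef_pos'][1])<75)&(C[...,2]>s['eef_pos'][2]+10)&(C[...,2]<s['eef_pos'][2]+30)&(hsv[...,1]<60)&(hsv[...,2]>90)&ok
P=C[near]; rc=cv2.minAreaRect(P[:,:2].astype(np.float32)); print(rc,len(P),np.median(P[:,2]))
g=(cv2.inRange(hsv,(50,120,60),(75,255,255))>0)&ok&(np.hypot(C[...,0]-s['eef_pos'][0],C[...,1]-s['eef_pos'][1])<75); P=C[g]; print(np.percentile(P[:,2],[5,50,90,98]))
P=P[P[:,2]>s['eef_pos'][2]+40]; print(cv2.minAreaRect(P[:,:2].astype(np.float32)))
b=cv2.inRange(hsv,(100,120,60),(120,255,255))>0
Q=C[b&ok&(C[...,2]>93)&(C[...,2]<103)]; print('panel',cv2.minAreaRect(Q[:,:2].astype(np.float32)))
```

```text
[614.89 148.33 141.88] 0.12619231162257544 [ 0.27  0.45  1.64 -0.08  1.09 -2.59] 166.0320870193445 [-0.02 -0.08 -1.  ]
tray frame 13.854843005092194 29.2759936928677
((618.2999267578125, 158.86212158203125), (122.21416473388672, 110.69938659667969), 76.49870300292969) 28353 161.7862313059953
[179.27 187.12 191.71 192.73]
((613.9168701171875, 141.06236267089844), (69.01143646240234, 12.157514572143555), 76.57855224609375)
panel ((583.699951171875, 59.50541687011719), (6.505746841430664, 166.76473999023438), 79.20283508300781)
```

View pics/wrist6.png

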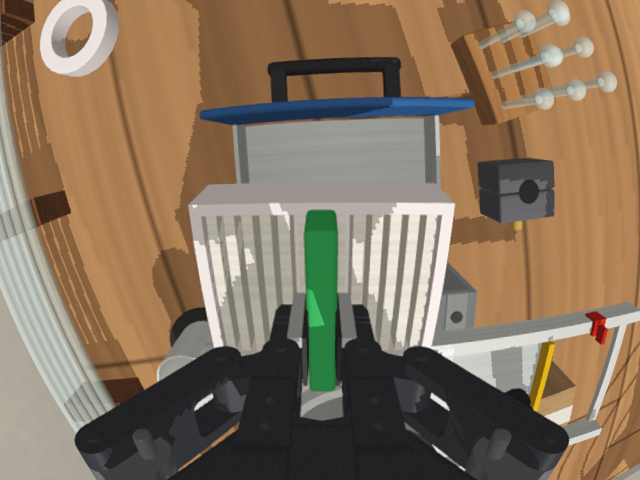

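```bash
cat >> h.py <<'E'
def goal(psi_deg,xyz):
    """pose change from measured to desired (tool down, jaw axis at psi)"""
    s=r.sense(); M=rpy(s['tcp_rot']); p=np.radians(psi_deg)
    G=np.c_[[0,0,-1],[-np.sin(p),np.cos(p),0],[np.cos(p),np.sin(p),0]]
    rv=R.from_matrix(M.T@G).as_rotvec(degrees=True)
    dt=M.T@(np.array(xyz)-s['eef_pos'])/10; dt2=G.T@(np.array(xyz)-s['eef_pos'])/10
    print('eef',s['eef_pos'],'rotvec deg',rv,'shift cm now-axes',dt,'shift cm goal-axes',dt2,'clock',s['clock'])
E
python3 - <<'E'
from h import *
print(r.sense()['qvel'],r.sense()['wrist_torque'],r.sense()['contact_force'])
goal(169.2,[595,118.2,165])
E
```

```text
[-0.01 -0.02 -0.    0.    0.   -0.  ] [ 0.13 -0.01 -0.04] [ 0.83 -0.14 -2.9 ]
eef [614.89 148.33 141.88] rotvec deg [-3.17 -0.04 -4.42] shift cm now-axes [-2.05  3.57  1.2 ] shift cm goal-axes [-2.31  3.33  1.39] clock 8.7
```

Call:
jog_arm([
  [0,0,0,-1,1.8,0.6,0],
  [0,0,0,-1.05,1.77,0.6,0],
  [-1.06,0,-1.47,0,0,0,0],
  [-1.06,0,-1.47,0,0,0,0],
  [-1.05,0,-1.47,0,0,0,0],
  [0,0,0,0,0,0,0],
  [0,0,0,0,0,0,0],
])

```text
clock: 9.4
eef_pos: [595.7, 117.7, 166.8]
tcp_rot: [-3.079, 1.568, -0.128]
contact_force: [-0.1, 0.3, -3.9]
opening: 0.121
```

Run:
```python
from h import *
goal(169.2,[595,118.2,165]); v=grab('wrist','7'); s=r.sense(); M=rpy(s['tcp_rot'])
C=cloud(v); ok=v['d']>0; hsv=cv2.cvtColor(v['p'],cv2.COLOR_RGB2HSV)
L=(C-s['eef_pos'])@M  # tool frame
near=ok&(abs(L[...,2])<62)&(abs(L[...,1])<60)&(L[...,0]<-10)&(L[...,0]>-30)&(hsv[...,1]<60)&(hsv[...,2]>60)
P=L[near]; print('cassette in tool: y,z extents',np.percentile(P[:,1],[0.5,99.5]),np.percentile(P[:,2],[.5,99.5]),'x',np.median(P[:,0]))
g=(cv2.inRange(hsv,(50,120,60),(75,255,255))>0)&ok&(abs(L[...,2])<20)&(abs(L[...,1])<60)&(L[...,0]<-42)
P=L[g]; print('rib',cv2.minAreaRect(P[:,1:].astype(np.float32)),np.polyfit(P[:,1],P[:,0],1), np.median(P[:,0]))
```

```text
eef [595.75 117.71 166.82] rotvec deg [-0.1  -0.18  0.01] shift cm now-axes [ 0.18 -0.03  0.08] shift cm goal-axes [ 0.18 -0.03  0.08] clock 9.4
cassette in tool: y,z extents [-30.49  50.4 ] [-55.58  53.55] x -19.043308173674916
rib ((9.033439636230469, -1.080660343170166), (11.542070388793945, 72.56737518310547), 89.13346862792969) [ -0.08 -43.92] -45.5027705684768
```

Run:
```python
from h import *
for t in '4567':
    v=load('wrist',t); z=np.load(f'pics/wrist{t}.npz'); M=rpy(z['rot']); C=cloud(v); ok=v['d']>0; hsv=cv2.cvtColor(v['p'],cv2.COLOR_RGB2HSV)
    L=(C-z['pos'])@M
    g=(cv2.inRange(hsv,(50,120,60),(75,255,255))>0)&ok&(abs(L[...,2])<20)&(abs(L[...,1])<60)
    P=L[g]; 
    # top face: per y-bin, highest (most negative x)
    ys=np.arange(-20,46,4); tp=[(y,np.percentile(P[abs(P[:,1]-y)<2][:,0],10)) for y in ys if (abs(P[:,1]-y)<2).sum()>8]; tp=np.array(tp)
    print(t,M[:,0],np.polyfit(tp[:,0],tp[:,1],1), P[:,1].max()); 
    fr=ok&(hsv[...,1]<60)&(hsv[...,2]>60)&(abs(L[...,1]-20)<35)&(abs(L[...,2])<56)&(abs(L[...,2])>15)&(L[...,0]<-8)&(L[...,0]>-33)
    Q=L[fr]; yy=np.arange(-10,45,4); tp=np.array([(y,np.percentile(Q[abs(Q[:,1]-y)<2][:,0],20)) for y in yy if (abs(Q[:,1]-y)<2).sum()>8]); print('  frame',np.polyfit(tp[:,0],tp[:,1],1))
```

```text
4 [-0.  0. -1.] [  0.   -46.03] 41.10875548603216
  frame [  0.   -20.63]
5 [ 0.01 -0.   -1.  ] [  0.   -44.36] 42.03979461722591
  frame [ -0.04 -17.92]
6 [-0.02 -0.08 -1.  ] [ -0.09 -44.5 ] 46.045992035038054
  frame [ -0.12 -18.01]
7 [ 0. -0. -1.] [ -0.09 -44.53] 46.05429708714118
  frame [ -0.11 -18.05]
```

View pics/wrist7.png

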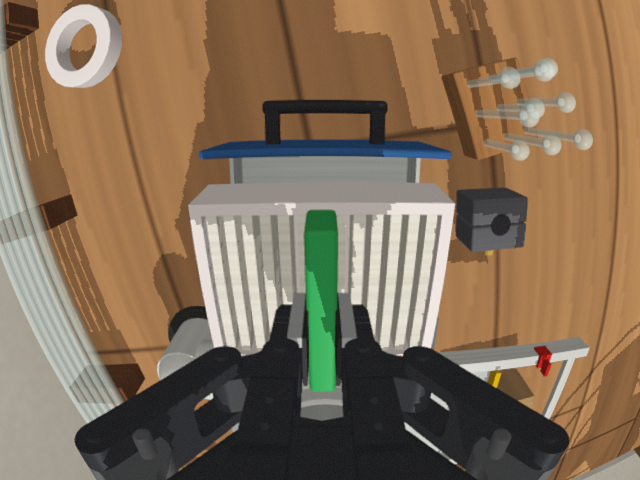

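Call:
jog_arm([
  [0,0,-2.6,0,0,0,0],
  [0,0,-2.6,0,0,0,0],
  [0,0,0,0,0,0,0],
  [0,0,0,0,0,0,0],
])

```text
clock: 9.85
eef_pos: [596.2, 118.0, 167.2]
tcp_rot: [-1.612, 1.48, 1.341]
contact_force: [0.7, -0.2, -2.9]
opening: 0.127
```

```bash
cat > meas.py <<'E'
from h import *
import sys
t=sys.argv[1]; v=grab('wrist',t); s=r.sense(); M=rpy(s['tcp_rot'])
yaw=np.deg2rad(-10.8); ux=np.array([np.cos(yaw),np.sin(yaw)]); uy=np.array([-ux[1],ux[0]])
C=cloud(v); ok=v['d']>0; hsv=cv2.cvtColor(v['p'],cv2.COLOR_RGB2HSV)
T=np.stack([(C[...,:2]-[595.79,122.17])@ux,(C[...,:2]-[595.79,122.17])@uy,C[...,2]],-1)
e=np.array([(s['eef_pos'][:2]-[595.79,122.17])@ux,(s['eef_pos'][:2]-[595.79,122.17])@uy,s['eef_pos'][2]]); print('eef tray',e,'tool x',M[:,0],'force',s['contact_force'],'open',s['opening'],s['clock'])
g=(cv2.inRange(hsv,(50,120,60),(75,255,255))>0)&ok&(abs(T[...,0]-e[0])<25)&(abs(T[...,1]-e[1])<65)
P=T[g]; tp=[]
for y in np.arange(e[1]-50,e[1]+20,4):
    q=P[abs(P[:,1]-y)<2]
    if len(q)>8: tp.append((y,np.percentile(q[:,2],90),np.median(q[:,0])))
tp=np.array(tp); f=np.polyfit(tp[:,0],tp[:,1],1); print('rib top slope',f[0],'z at eef y',np.polyval(f,e[1]),'front end y',np.percentile(P[:,1],1),'x',np.median(tp[:,2]),'xslope',np.polyfit(tp[:,0],tp[:,2],1)[0])
zt=np.polyval(f,e[1])
fr=ok&(hsv[...,1]<60)&(hsv[...,2]>60)&(abs(T[...,2]-(zt-25))<7)&(abs(T[...,0]-e[0])<70)&(abs(T[...,1]-e[1])<60)
Q=T[fr]; print('frame x ext',np.percentile(Q[:,0],[.5,99.5]),'y ext',np.percentile(Q[:,1],[.5,99.5]))
E
python3 meas.py 8
```

```text
eef tray [  1.2   -3.7  167.24] tool x [ 0.02  0.09 -1.  ] force [-0.22 -0.35 -4.24] open 0.12305131690697928 9.9
rib top slope 0.006015710805973419 z at eef y 211.44274594376523 front end y -52.28069108887812 x 2.154913849735143 xslope -0.004480746642397101
frame x ext [-52.45  56.71] y ext [-55.11  25.46]
```

Call:
jog_arm([
  [0,0,0,0.08,-0.85,0.15,0],
  [0,0,0,2.99,0.272,0,0],
  [0,0,0,2.99,0.272,0,0],
  [0,0,0,2.99,0.272,0,0],
  [0,0,0,1.99,0.181,0,0],
  [0,0,0,1,0.091,0,0],
  [0,0,0,0,0,0,0],
  [0,0,0,0,0,0,0],
])

```text
clock: 10.7
eef_pos: [597.5, 127.5, 48.0]
tcp_rot: [-1.625, 1.479, 1.329]
contact_force: [0.5, 0.3, -2.6]
opening: 0.124
```

```bash
python3 meas.py 9
```

```text
eef tray [ 1.07  5.52 48.41] tool x [ 0.02  0.09 -1.  ] force [-1.05  0.05 -3.23] open 0.11937076417305822 10.75
rib top slope 0.007898898663046864 z at eef y 92.24572321233092 front end y -42.74587521720811 x 1.7287401954937667 xslope -0.006371531268495854
frame x ext [-52.91  56.33] y ext [-45.59  35.08]
```

View pics/wrist9.png

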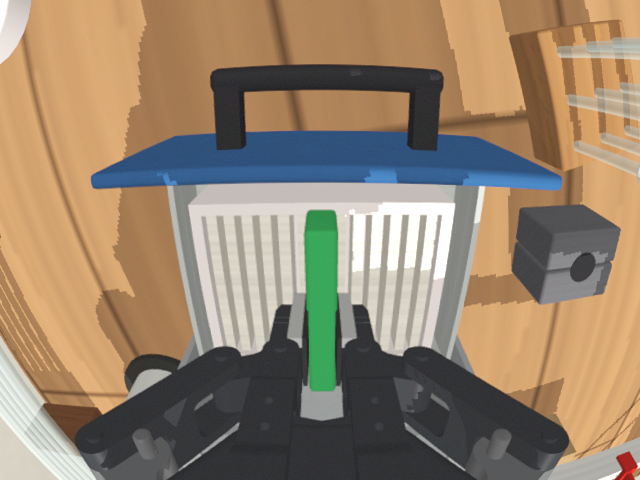

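Call:
jog_arm([
  [0,0,0,1,0.091,0,0],
  [0,0,0,0.8,0.073,0,0],
  [0,0,0,0.3,0.03,0,0],
  [0,0,0,0,0,0,0],
  [0,0,0,0,0,0,0],
])

```text
clock: 11.25
eef_pos: [596.8, 127.1, 26.4]
tcp_rot: [-1.61, 1.479, 1.343]
contact_force: [-3.7, 0.1, 4.4]
opening: 0.126
```

```bash
python3 meas.py 10
```

```text
eef tray [ 0.07  4.99 26.38] tool x [ 0.02  0.09 -1.  ] force [-2.99  0.5   5.02] open 0.12115065093775658 11.3
rib top slope 0.014213033481452478 z at eef y 70.67596930517564 front end y -43.28421212812622 x 1.092111610261659 xslope -0.00324326956888173
frame x ext [-53.64  55.58] y ext [-42.78  63.48]
```

Call:
jog_arm([
  [0,0,0,0,0,0,0.25],
  [0,0,0,0,0,0,0.35],
  [0,0,0,0,0,0,0.45],
  [0,0,0,0,0,0,0.5],
  [0,0,0,0,0,0,0.5],
  [0,0,0,-1,-0.09,0,0.5],
  [0,0,0,-2,-0.18,0,0.5],
  [0,0,0,-3,-0.27,0,0.5],
  [0,0,0,-3.5,-0.32,0,0.5],
  [0,0,0,-3.5,-0.32,0,0.5],
  [0,0,0,0,0,0,0.5],
])

```text
clock: 12.4
eef_pos: [599.7, 127.4, 162.7]
tcp_rot: [-1.701, 1.475, 1.252]
contact_force: [0.5, -0.4, 0.8]
opening: 0.498
```

```bash
python3 meas.py 11
```

```text
eef tray [  1.55   5.38 160.1 ] tool x [ 0.03  0.09 -1.  ] force [-0.53  0.29 -0.57] open 0.5014246310028297 12.45
rib top slope 0.0080822008535995 z at eef y 70.76150126370597 front end y -43.43886078434809 x 1.1979527178732865 xslope -0.00025720529577251237
frame x ext [-62.51  71.38] y ext [-46.01  64.91]
```

View pics/wrist11.png

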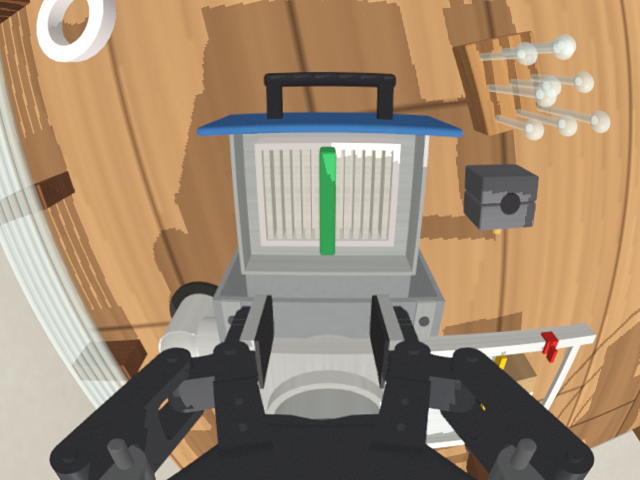

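Call:
jog_arm([
  [0,0,-6.6,0,0,0,0],
  [0,0,-6.6,0,0,0,0],
  [0,0,-6.6,0,0,0,0],
  [0,0,0,0,0,0,0],
  [0,0,0,-1.82,3.9,0,0],
  [0,0,0,-1.82,3.9,0,0],
  [0,0,0,-1.82,3.9,0,0],
  [0,0,0,3.62,1.69,0,0],
  [0,0,0,0,0,0,0],
  [0,0,0,0,0,0,0],
], force=60)

```text
clock: 13.45
eef_pos: [566.4, 75.9, 170.8]
tcp_rot: [-1.499, 1.311, 1.315]
contact_force: [-0.1, -0.5, -0.3]
opening: -0.001
```

```bash
cat > st.py <<'E'
from h import *
import sys
s=r.sense(); M=rpy(s['tcp_rot']); yaw=np.deg2rad(-10.8); ux=np.array([np.cos(yaw),np.sin(yaw),0]); uy=np.array([-ux[1],ux[0],0])
U=np.c_[ux,uy,[0,0,1]]; d=s['eef_pos']-np.array([595.79,122.17,0])
print('TCP tray',d@U,'tip(27 back)',(d-27*M[:,0])@U); print('tool axes in unit cols x,y,z\n',U.T@M); print(s['qpos'],s['contact_force'],s['opening'],s['clock'])
if len(sys.argv)>1: grab(sys.argv[1],sys.argv[2])
E
python3 st.py wrist 12
```

```text
TCP tray [-20.17 -50.99 170.79] tip(27 back) [-20.64 -57.92 196.89]
tool axes in unit cols x,y,z
 [[ 0.02 -0.14 -0.99]
 [ 0.26 -0.96  0.14]
 [-0.97 -0.26  0.02]]
[-0.03  0.28  1.86  0.31  0.97 -3.02] [-0.15 -0.52 -0.35] -0.0010618420938021964 13.45
```

View pics/wrist12.png

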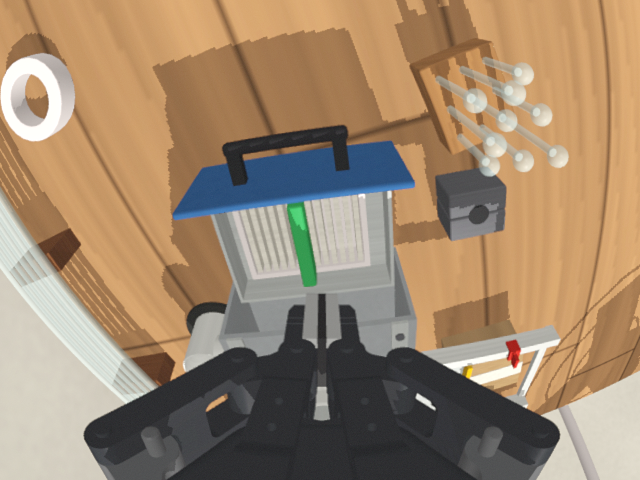

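```bash
python3 -c "
from h import *
goal(161,[560,20,171])"
```

```text
eef [567.27  76.05 171.65] rotvec deg [ 0.26  1.   14.9 ] shift cm now-axes [-1.38  5.37 -1.1 ] shift cm goal-axes [ 0.06  5.54 -1.14] clock 13.5
```

Call:
jog_arm([
  [0,0,7.45,0,0,0,0],
  [0,0,7.45,0,0,0,0],
  [8.5,0,0,0,0,0,0],
  [8.5,0,0,0,0,0,0],
  [8.5,0,0,0,0,0,0],
  [8.5,0,0,0,0,0,0],
  [8.5,0,0,0,0,0,0],
  [8.5,0,0,0,0,0,0],
  [8.5,0,0,0,0,0,0],
  [8.5,0,0,0,0,0,0],
  [8.5,0,0,0,0,0,0],
  [8.5,0,0,0,0,0,0],
  [8.5,0,0,0,0,0,0],
  [8.5,0,0,0,0,0,0],
  [8.5,0,0,0,0,0,0],
  [8.5,0,0,0,0,0,0],
  [8.5,0,0,0,0,0,0],
  [8.5,0,0,0,0,0,0],
  [8.5,0,0,0,0,0,0],
  [8.5,0,0,0,0,0,0],
])

```text
clock: 15.5
eef_pos: [568.0, 76.3, 172.7]
tcp_rot: [2.62, 1.556, 2.761]
contact_force: [0.4, 0.3, 0.7]
opening: 0.001
```

```bash
python3 -c "
from h import *
goal(-10.8,[560,20,171])"
```

```text
eef [568.02  76.28 172.67] rotvec deg [18.83 -0.8  -0.3 ] shift cm now-axes [ 0.15 -5.46 -1.58] shift cm goal-axes [ 0.17 -5.68  0.27] clock 15.5
```

Call:
jog_arm([
  [6.28,0,0,0,0,0,0],
  [6.28,0,0,0,0,0,0],
  [6.27,0,0,0,0,0,0],
  [0,0,0,0,-3.7,0.93,0],
  [0,0,0,0,-3.63,0.94,0],
  [0,0,8.34,0,0,0,0],
  [0,0,8.33,0,0,0,0],
  [0,0,8.33,0,0,0,0],
  [0,0,0,0,0,0,0],
  [0,0,0,0,0,0,0],
])

```text
clock: 16.5
eef_pos: [572.5, -0.7, 171.3]
tcp_rot: [1.609, 1.134, 1.421]
contact_force: [0.3, 0.9, -0.2]
opening: -0.001
```

```bash
python3 st.py wrist 13
```

```text
TCP tray [   0.14 -125.04  171.26] tip(27 back) [   0.58 -136.46  195.72]
tool axes in unit cols x,y,z
 [[-0.02  0.    1.  ]
 [ 0.42  0.91  0.  ]
 [-0.91  0.42 -0.02]]
[-0.28  0.35  1.82  0.49  1.09 -0.34] [ 0.26  0.89 -0.23] -0.0014502456606703333 16.5
```

View pics/wrist13.png

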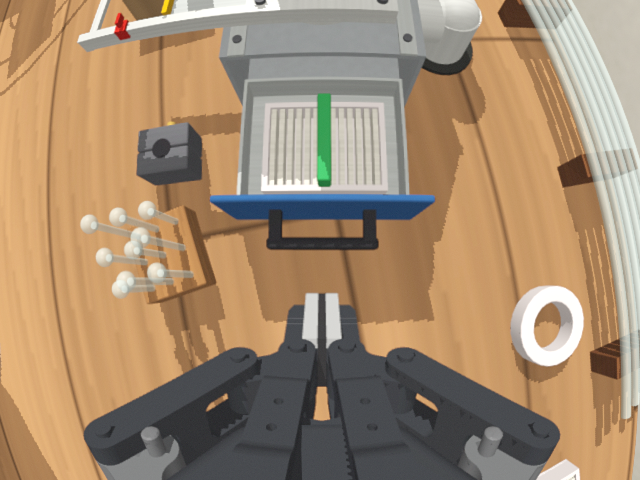

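Call:
jog_arm([
  [0,0,0,3.36,-1.56,0,0],
  [0,0,0,3.36,-1.56,0,0],
  [0,0,0,3.36,-1.56,0,0],
  [0,0,0,3.36,-1.56,0,0],
  [0,0,0,0,0,0,0],
  [0,0,0,0,0,0,0],
])

```text
clock: 17.15
eef_pos: [570.5, 2.8, 23.7]
tcp_rot: [1.609, 1.132, 1.425]
contact_force: [0.9, -0.2, 0.9]
opening: -0.001
```

```bash
python3 st.py wrist 14
```

```text
TCP tray [  -2.51 -121.98   23.65] tip(27 back) [  -2.02 -133.45   48.09]
tool axes in unit cols x,y,z
 [[-0.02  0.    1.  ]
 [ 0.42  0.91  0.01]
 [-0.91  0.42 -0.02]]
[-0.27  0.56  1.9   0.6   0.84 -0.53] [ 0.87 -0.25  0.86] -0.0013275387314321389 17.15
```

View pics/wrist14.png

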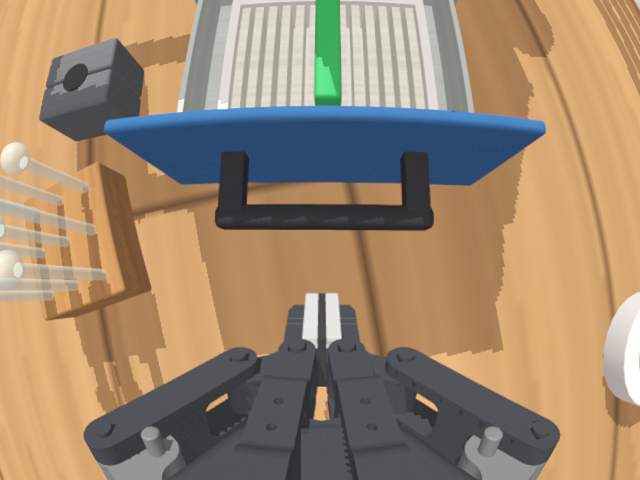

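Call:
jog_arm([
  [0,0,0,0.42,0.91,0,0],
  [0,0,0,0.42,0.91,0,0],
  [0,0,0,0.3,0.65,0,0],
  [0,0,0,0.2,0.45,0,0],
  [0,0,0,0.2,0.45,0,0],
  [0,0,0,0.3,0.65,0,0],
  [0,0,0,0.42,0.91,0,0],
  [0,0,0,0.42,0.91,0,0],
  [0,0,0,0.42,0.91,0,0],
  [0,0,0,0.42,0.91,0,0],
  [0,0,0,0.42,0.91,0,0],
  [0,0,0,0.42,0.91,0,0],
  [0,0,0,0.42,0.91,0,0],
  [0,0,0,0.3,0.65,0,0],
  [0,0,0,0.3,0.65,0,0],
  [0,0,0,0,0,0,0],
])

```text
clock: 18.8
eef_pos: [593.1, 129.3, 24.1]
tcp_rot: [1.611, 1.13, 1.424]
contact_force: [-0.0, 0.2, -0.6]
opening: -0.004
```

```bash
python3 st.py wrist 15
```

```text
TCP tray [-3.96  6.51 24.08] tip(27 back) [-3.47 -4.99 48.5 ]
tool axes in unit cols x,y,z
 [[-0.02  0.    1.  ]
 [ 0.43  0.9   0.01]
 [-0.9   0.43 -0.02]]
[-0.05  0.56  1.89  0.66  0.76 -0.37] [-0.03  0.22 -0.65] -0.004260398731917526 18.8
```

View pics/wrist15.png

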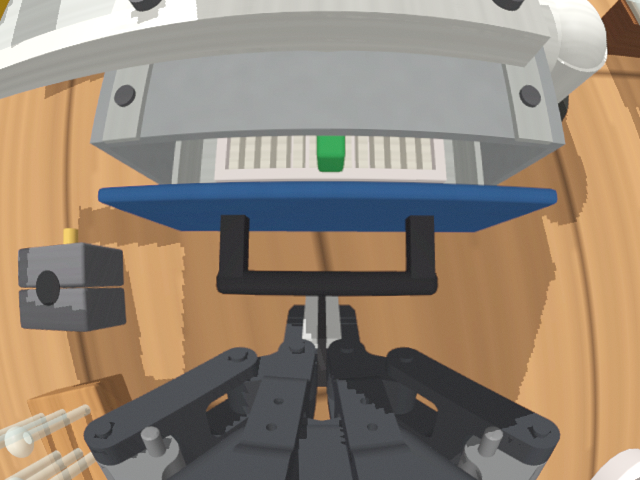

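Call:
jog_arm([
  [0,0,0,0.3,0.65,0,0],
  [0,0,0,0.3,0.65,0,0],
  [0,0,0,0.2,0.45,0,0],
  [0,0,0,0.13,0.28,0,0],
  [0,0,0,0,0,0,0],
])

```text
clock: 19.35
eef_pos: [597.0, 145.6, 22.6]
tcp_rot: [1.604, 1.138, 1.418]
contact_force: [-6.6, -31.9, 0.8]
opening: 0.001
```

```bash
cat > dr.py <<'E'
from h import *
import sys
v=grab('wrist',sys.argv[1]); yaw=np.deg2rad(-10.8); ux=np.array([np.cos(yaw),np.sin(yaw)]); uy=np.array([-ux[1],ux[0]])
C=cloud(v); ok=v['d']>0; hsv=cv2.cvtColor(v['p'],cv2.COLOR_RGB2HSV)
b=cv2.inRange(hsv,(100,120,60),(120,255,255))>0
o=np.array([595.79,122.17])+124.5*uy
Q=C[b&ok&(C[...,2]>94)&(C[...,2]<102)]; Q=Q[np.hypot(*(Q[:,:2]-o).T)<160]; 
L=(Q[:,:2]-o); print('panel top unit y pct',np.percentile(L@uy,[2,50,98]),'-> tray unit y',np.percentile(L@uy,2)+67); print(cv2.minAreaRect(Q[:,:2].astype(np.float32)))
T=np.stack([(C[...,:2]-o)@ux,(C[...,:2]-o)@uy,C[...,2]],-1); m=ok&(abs(T[...,2]-105)<3)&(abs(T[...,0])<80)&(abs(T[...,1]+60)<30); print('box near edge y',np.percentile(T[m][:,1],[1,2,5]))
s=r.sense(); print(s['eef_pos'],s['contact_force'])
E
python3 dr.py 16
```

```text
panel top unit y pct [-74.72 -72.33 -69.25] -> tray unit y -7.719560827542054
((605.596435546875, 173.91592407226562), (6.500726222991943, 166.10313415527344), 79.20419311523438)
box near edge y [-68.9  -68.73 -68.36]
[596.92 145.64  22.56] [ -7.27 -30.76   0.65]
```

View pics/wrist16.png

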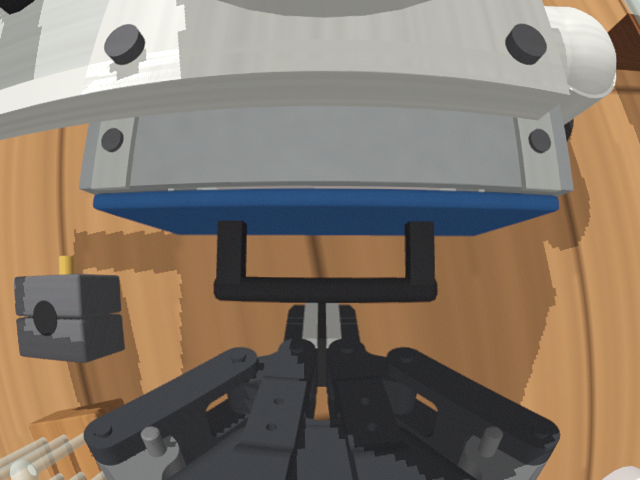

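Call:
jog_arm([
  [0,0,0,-0.85,-1.81,0,0],
  [0,0,0,-1.69,-3.63,0,0],
  [0,0,0,-1.69,-3.63,0,0],
  [0,0,0,-3.62,1.69,0,0],
  [0,0,0,-3.62,1.69,0,0],
  [0,0,0,-3.62,1.69,0,0],
  [0,0,0,-3.62,1.69,0,0],
  [0,0,0,-3.62,1.69,0,0],
  [0,0,-8.34,0,0,0,0],
  [0,0,-8.33,0,0,0,0],
  [0,0,-8.33,0,0,0,0],
  [0,0,0,0,0,0,0.5],
  [0,0,0,0,0,0,0.5],
])

```text
clock: 20.7
eef_pos: [582.1, 52.3, 223.4]
tcp_rot: [2.813, 1.553, 2.633]
contact_force: [-0.0, -0.1, 0.5]
opening: 0.334
```

Run:
```python
from h import *
goal(79.2,[510,262,265])
v=grab('scene','17');v=grab('side','17'); s=r.sense(); print(s['qpos'],s['clock'])
im=v['p'][110:270,200:400,::-1]; cv2.imwrite('pics/s17crop.png',cv2.resize(im,(750,600),interpolation=cv2.INTER_CUBIC))
```

```text
eef [582.12  52.31 223.45] rotvec deg [-89.54  -0.5   -1.  ] shift cm now-axes [ -3.87  19.36 -10.93] shift cm goal-axes [-4.16 11.01 19.25] clock 20.7
[0.08 0.28 1.69 0.01 1.18 0.26] 20.8
```

View pics/s17crop.png

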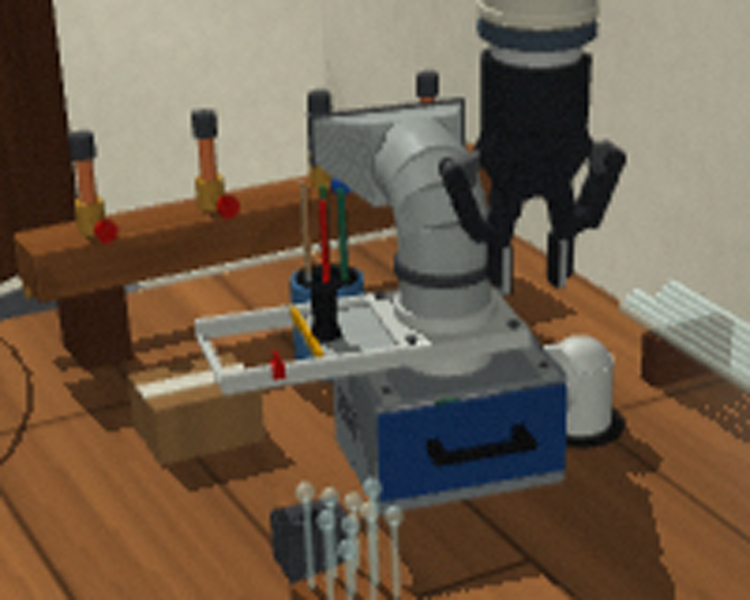

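Call:
jog_arm([
  [0,0,0,-4.2,0,0,0.5],
  [-8.14,0,0,0,0,0,0.5],
  [-8.14,0,0,0,0,0,0.5],
  [-8.14,0,0,0,0,0,0.5],
  [-8.14,0,0,0,0,0,0.5],
  [-8.14,0,0,0,0,0,0.5],
  [-8.14,0,0,0,0,0,0.5],
  [-8.14,0,0,0,0,0,0.5],
  [-8.14,0,0,0,0,0,0.5],
  [-8.14,0,0,0,0,0,0.5],
  [-8.14,0,0,0,0,0,0.5],
  [-8.14,0,0,0,0,0,0.5],
  [0,0,0,0,0,0,0.5],
  [0,0,0,0,0,0,0.5],
])

```text
clock: 22.2
eef_pos: [582.8, 49.2, 265.4]
tcp_rot: [1.352, 1.554, 2.726]
contact_force: [0.2, -0.9, 0.8]
opening: 0.499
```

```bash
python3 - <<'E'
from h import *
goal(79.2,[510,262,265])
E
python3 dr.py 18
```

```text
eef [582.84  49.17 265.4 ] rotvec deg [-0.52  0.21 -0.94] shift cm now-axes [ 0.3  11.32 19.44] shift cm goal-axes [ 0.04 11.14 19.54] clock 22.2
panel top unit y pct [-75.38 -73.36 -70.38] -> tray unit y -8.383909575430536
((604.9782104492188, 173.12344360351562), (6.253929138183594, 165.04299926757812), 79.1240234375)
box near edge y [-69.55 -69.3  -68.76]
[582.89  49.38 265.45] [ 1.02 -0.48 -0.61]
```

View pics/wrist18.png

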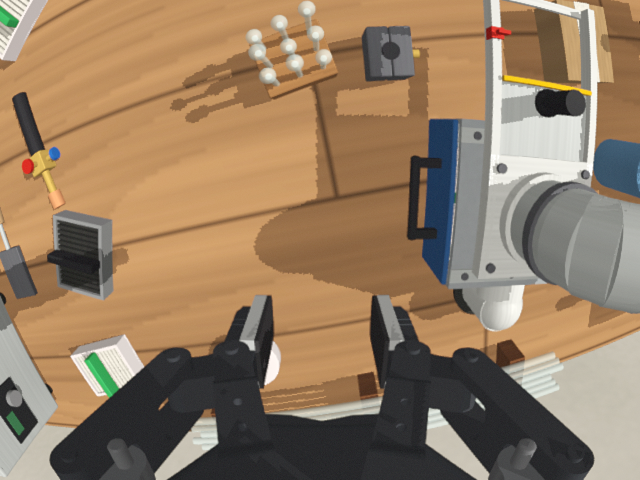

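Call:
jog_arm([
  [-0.5,0.2,-0.9,0,0,0,0.5],
  [0,0,0,0,4,0.5,0.5],
  [0,0,0,0,4,2,0.5],
  [0,0,0,0,3.1,3,0.5],
  [0,0,0,0,0,4.5,0.5],
  [0,0,0,0,0,4.5,0.5],
  [0,0,0,0,0,4.5,0.5],
  [0,0,0,0,0,0.5,0.5],
  [0,0,0,0,0,0,0.5],
  [0,0,0,0,0,0,0.5],
])

```text
clock: 23.25
eef_pos: [509.0, 261.4, 265.3]
tcp_rot: [3.039, 1.569, -1.857]
contact_force: [-0.4, 0.8, 0.0]
opening: 0.501
```

```bash
cat > gt.py <<'E'
from h import *
import sys
yaw=np.deg2rad(-10.8); ux=np.array([np.cos(yaw),np.sin(yaw)]); uy=np.array([-ux[1],ux[0]]); o=np.array([595.79,122.17])+124.5*uy
def go(v):
    C=cloud(v); ok=v['d']>0; hsv=cv2.cvtColor(v['p'],cv2.COLOR_RGB2HSV)
    T=np.stack([(C[...,:2]-o)@ux,(C[...,:2]-o)@uy,C[...,2]],-1)
    reg=ok&(T[...,0]<-60)&(T[...,0]>-230)&(abs(T[...,1])<90)&(T[...,2]>120)
    red=reg&((hsv[...,0]<8)|(hsv[...,0]>172))&(hsv[...,1]>130)&(T[...,2]<165)
    yel=reg&(hsv[...,0]>18)&(hsv[...,0]<34)&(hsv[...,1]>130)&(T[...,2]<165)
    blk=reg&(hsv[...,2]<70)&(hsv[...,1]<90)&(T[...,2]>178)&(T[...,2]<190)&(abs(T[...,1])<30)&(T[...,0]<-80)
    for n,m in (('red',red),('yel',yel),('grip top',blk)):
        if m.sum()>5:
            P=T[m]; ys,xs=np.nonzero(m); print(n,m.sum(),'px',xs.mean().round(1),ys.mean().round(1),'x',np.percentile(P[:,0],[2,50,98]),'y',np.percentile(P[:,1],[2,50,98]),'z',np.percentile(P[:,2],[50,98]))
            top=m&(T[...,2]>np.percentile(P[:,2],98)-3); uv=np.argwhere(top)[:,::-1]
            h={'red':156,'yel':149,'grip top':185}[n]
            q=plane(v,uv,h); q=(q[:,:2]-o)@np.c_[ux,uy]; print('   ray on plane',h,'x',np.percentile(q[:,0],[2,50,98]),'y',np.percentile(q[:,1],[2,50,98]))
if __name__=='__main__':
    v=grab('wrist',sys.argv[1]); go(v); s=r.sense(); d=s['eef_pos'][:2]-o; print('TCP unit',d@ux,d@uy,s['eef_pos'],s['contact_force'],s['opening'],s['clock'])
E
python3 gt.py 19; python3 -c "
from h import *
goal(79.2,[510,262,265])"
```

```text
red 196 px 258.9 158.5 x [-164.67 -160.71 -155.72] y [-58.79 -52.42 -44.44] z [149.93 157.39]
   ray on plane 156 x [-161.41 -160.18 -158.96] y [-55.31 -49.92 -44.56]
yel 909 px 327.7 205.3 x [-124.07 -123.   -118.26] y [-45.4    0.3   47.91] z [148.5  150.46]
   ray on plane 149 x [-123.87 -122.1  -120.14] y [-45.79   0.24  48.05]
grip top 684 px 328.4 238.8 x [-116.22 -107.42  -97.29] y [-7.83  0.79  9.96] z [185.16 186.59]
   ray on plane 185 x [-115.65 -106.4   -97.24] y [-7.82  1.31  9.99]
TCP unit -111.2385170736628 -4.367716129535792 [509.03 261.02 265.38] [ 0.05 -0.34 -0.08] 0.4980541576343493 23.3
eef [509.03 261.02 265.38] rotvec deg [ 0.26 -0.07 -0.  ] shift cm now-axes [ 0.04 -0.08  0.11] shift cm goal-axes [ 0.04 -0.08  0.11] clock 23.3
```

View pics/wrist19.png

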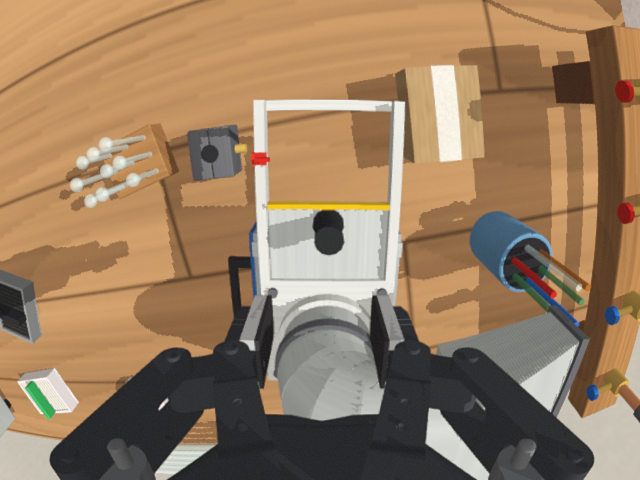

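Run:
```python
from gt import *
for n,t in (('wrist','19'),('wrist','18'),('side','17'),('scene','17')):
    v=load(n,t); C=cloud(v); T=np.stack([(C[...,:2]-o)@ux,(C[...,:2]-o)@uy,C[...,2]],-1); ok=v['d']>0
    for z0 in (190,220,250,270):
        for y0 in (-35,0,35,70,100,140):
            m=ok&(abs(T[...,2]-z0)<12)&(abs(T[...,1]-y0)<15)&(T[...,0]>-95)&(T[...,0]<80)
            if m.sum()>10: print(n,t,z0,y0,m.sum(),np.percentile(T[m][:,0],[1,10]))
```

```text
wrist 19 190 -35 461 [-37.26 -34.7 ]
wrist 19 190 0 646 [-43.48 -42.96]
wrist 19 190 35 301 [-38.56 -37.07]
wrist 19 220 -35 495 [-31.92 -29.62]
wrist 19 220 0 849 [-39.7  -39.12]
wrist 19 220 35 202 [-37.07 -36.46]
wrist 19 220 70 109 [-39.32 -38.75]
wrist 19 220 100 405 [-51.29 -49.45]
wrist 19 220 140 87 [-63.94 -61.81]
wrist 19 250 -35 442 [-25.49 -21.94]
wrist 19 250 0 1605 [-39.15 -38.03]
wrist 19 250 35 453 [-39.98 -39.4 ]
wrist 19 250 100 304 [-51.89 -50.91]
wrist 19 250 140 1044 [-67.89 -66.4 ]
wrist 19 270 0 1194 [-35.78 -33.22]
wrist 19 270 35 623 [-38.9  -37.98]
wrist 19 270 70 131 [-31.9  -31.27]
wrist 19 270 100 164 [-52.18 -51.42]
wrist 19 270 140 2136 [-67.48 -64.81]
wrist 18 190 -35 1400 [-36.6 -30.7]
wrist 18 190 0 277 [-43.17 -42.53]
wrist 18 220 -35 1944 [-31.28 -26.64]
wrist 18 220 0 307 [-39.35 -38.9 ]
wrist 18 250 -35 1554 [-24.57 -18.4 ]
wrist 18 250 0 1626 [-38.88 -36.34]
wrist 18 250 35 13 [-39.28 -39.21]
wrist 18 270 -35 11 [-9.7  -6.14]
wrist 18 270 0 2766 [-32.62 -24.76]
wrist 18 270 35 16 [30.78 32.01]
side 17 190 -35 138 [-38.15 -32.27]
side 17 190 0 27
[... 337 characters left out ...]
 140 46 [-69.88 -67.17]
side 17 270 0 106 [-35.61 -30.74]
side 17 270 35 47 [-40.12 -39.7 ]
side 17 270 70 43 [-41.9  -40.32]
side 17 270 100 43 [-53.59 -50.37]
side 17 270 140 83 [-73.8  -65.93]
scene 17 190 0 53 [35.56 36.39]
scene 17 190 35 110 [ 6.22 11.7 ]
scene 17 220 0 48 [32.98 34.83]
scene 17 220 35 42 [20.63 24.19]
scene 17 220 100 12 [38.   38.58]
scene 17 250 0 45 [20.15 26.88]
scene 17 250 35 58 [34.69 35.9 ]
scene 17 250 70 51 [35.33 36.34]
scene 17 250 100 34 [37.83 39.16]
scene 17 250 140 32 [54.91 55.75]
scene 17 270 0 77 [-8.68 -0.25]
scene 17 270 35 103 [-29.23  25.  ]
scene 17 270 70 92 [-27.96  26.48]
scene 17 270 100 43 [-43.27  36.17]
scene 17 270 140 607 [-62.2 -47.6]
```

Call:
jog_arm([
  [0.2,0,0,0,-0.49,0.53,0.55],
  [0,0,0,4,0,0,0.55],
  [0,0,0,3,0,0,0.55],
  [0,0,0,2,0,0,0.55],
  [0,0,0,0,0,0,0.55],
  [0,0,0,0,0,0,0.55],
])

```text
clock: 23.9
eef_pos: [515.7, 266.0, 176.0]
tcp_rot: [-2.879, 1.57, -1.495]
contact_force: [0.3, 1.1, -0.2]
opening: 0.549
```

```bash
python3 gt.py 20
```

```text
red 402 px 221.2 168.2 x [-164.88 -161.05 -155.46] y [-58.34 -51.63 -44.33] z [149.95 157.11]
   ray on plane 156 x [-161.77 -160.14 -158.52] y [-54.95 -49.16 -44.02]
yel 2081 px 320.6 232.6 x [-124.27 -123.49 -120.15] y [-45.35   1.22  48.24] z [148.67 150.35]
   ray on plane 149 x [-124.5  -122.17 -119.87] y [-45.62   1.77  48.04]
grip top 1545 px 319.8 287.1 x [-116.68 -107.91  -96.97] y [-7.83  1.41 10.57] z [185.14 186.34]
   ray on plane 185 x [-116.34 -106.84  -96.91] y [-7.95  1.42 10.57]
TCP unit -105.25864066995364 2.2218575639212714 [516.14 266.37 176.74] [ 0.12 -0.4   0.48] 0.5482773985760115 23.95
```

View pics/wrist20.png

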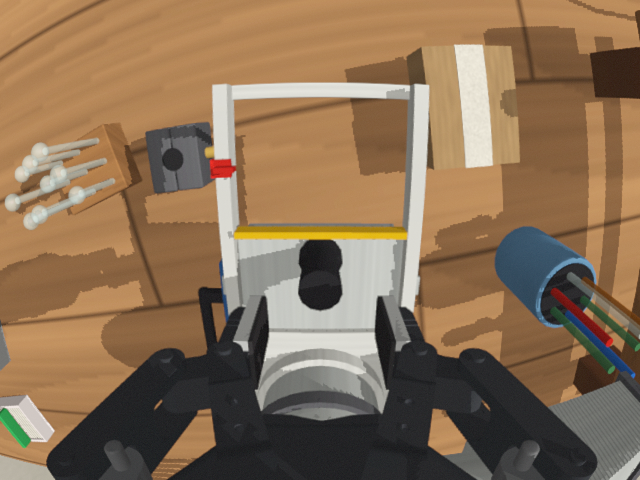

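Call:
jog_arm([
  [0,0,0,2.4,0.1,-0.09,0.5],
  [0,0,0,1.6,0,0,0.5],
  [0,0,0,0.85,0,0,0.5],
  [0,0,0,0,0,0,0.5],
  [0,0,0,0,0,0,0.5],
])

```text
clock: 24.45
eef_pos: [514.8, 266.0, 128.2]
tcp_rot: [-1.327, 1.569, 0.058]
contact_force: [-0.1, -0.5, -1.0]
opening: 0.498
```

```bash
python3 gt.py 21
```

```text
red 666 px 192.9 186.7 x [-165.12 -161.38 -155.57] y [-58.24 -51.06 -44.22] z [150.   157.22]
   ray on plane 156 x [-162.02 -160.37 -158.7 ] y [-54.97 -49.58 -44.  ]
yel 3413 px 320.2 268.3 x [-124.42 -123.52 -119.95] y [-45.44   1.27  48.05] z [148.53 150.3 ]
   ray on plane 149 x [-124.82 -122.4  -120.06] y [-45.41   0.83  47.86]
grip top 3310 px 318.4 344.6 x [-116.9  -109.25  -96.9 ] y [-28.01   1.08  23.58] z [185.07 188.9 ]
   ray on plane 185 x [-115.6  -107.47  -95.43] y [-29.06   1.44  24.79]
TCP unit -106.47101330137278 1.6944641821832012 [514.85 266.08 128.26] [ 0.71  0.61 -0.06] 0.4981429428468474 24.5
```

View pics/wrist21.png

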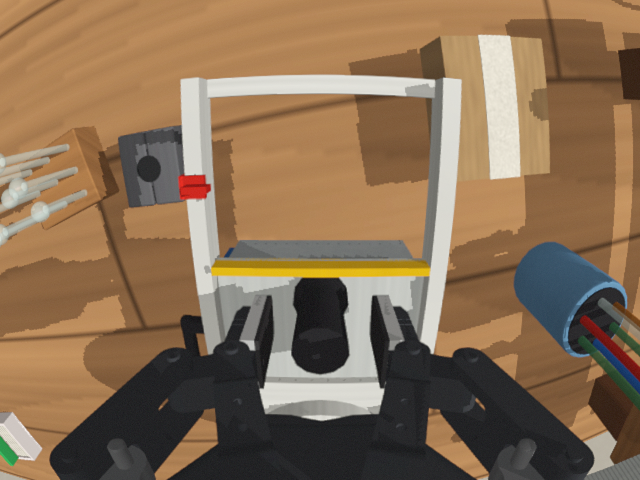

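Call:
jog_arm([
  [0,0,0,0,0,0,0],
  [0,0,0,0,0,0,0],
  [0,0,0,0,0,0,0],
  [0,0,0,0,0,0,0],
  [0,0,0,0,0,0,0],
  [0,0,0,0,0.2,0,0],
  [0,0,0,0,0.4,0,0],
  [0,0,0,0,0.4,0,0],
  [0,0,0,0,0.5,0,0],
  [0,0,0,0,0.5,0,0],
  [0,0,0,0,0.4,0,0],
  [0,0,0,0,0.3,0,0],
  [0,0,0,0,0,0,0],
  [0,0,0,0,0,0,0],
], force=90)

```text
clock: 25.9
eef_pos: [490.0, 270.2, 128.3]
tcp_rot: [-1.566, 1.566, -0.181]
contact_force: [8.9, -5.5, 1.3]
opening: 0.231
```

```bash
python3 gt.py 22
```

```text
red 616 px 199.1 242.7 x [-165.49 -161.72 -157.31] y [-58.48 -50.99 -44.04] z [150.9  157.06]
   ray on plane 156 x [-162.55 -160.34 -158.44] y [-54.97 -49.37 -43.74]
yel 3729 px 320.0 267.9 x [-149.5  -148.63 -143.97] y [-45.56   0.74  48.12] z [148.2  150.26]
   ray on plane 149 x [-149.67 -147.41 -145.19] y [-45.52   1.17  47.69]
grip top 3195 px 321.1 343.4 x [-142.17 -135.93 -122.32] y [-19.96   1.31  22.55] z [185.09 188.47]
   ray on plane 185 x [-141.27 -132.38 -121.73] y [-10.17   1.33  12.75]
TCP unit -131.67324226031346 1.0965213567264283 [489.98 270.21 128.26] [ 6.81 -5.49  0.99] 0.23035252388232014 25.95
```

View pics/wrist22.png

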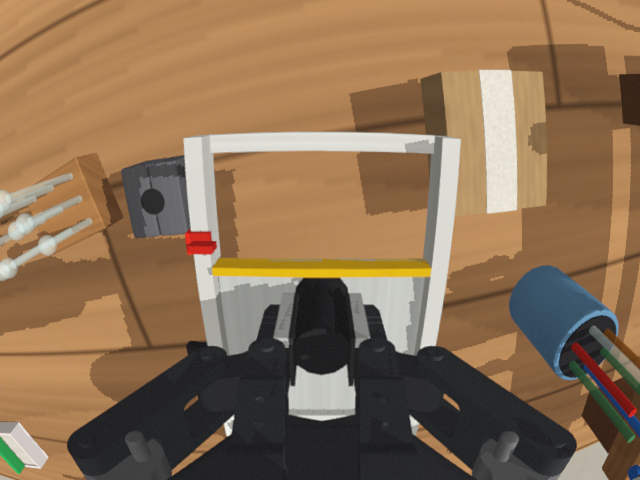

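Call:
jog_arm([
  [0,0,0,0,0.3,0,0],
  [0,0,0,0,0.4,0,0],
  [0,0,0,0,0.28,0,0],
  [0,0,0,0,0.1,0,0],
  [0,0,0,0,0,0,0],
  [0,0,0,0,0,0,0],
])

```text
clock: 26.55
eef_pos: [479.6, 272.2, 128.3]
tcp_rot: [-1.554, 1.566, -0.169]
contact_force: [8.6, -6.4, 0.9]
opening: 0.229
```

```bash
python3 gt.py 23
```

```text
red 596 px 201.6 264.8 x [-165.25 -161.81 -158.19] y [-58.45 -51.13 -44.08] z [150.81 157.24]
   ray on plane 156 x [-162.61 -160.66 -158.76] y [-55.05 -49.69 -44.04]
yel 3427 px 324.5 268.5 x [-160.07 -159.17 -154.48] y [-43.06   2.52  48.2 ] z [148.42 150.23]
   ray on plane 149 x [-160.26 -158.01 -155.79] y [-42.83   2.49  47.9 ]
grip top 3194 px 321.1 343.4 x [-152.75 -146.5  -132.97] y [-19.85   1.33  22.56] z [185.04 188.05]
   ray on plane 185 x [-151.85 -142.98 -132.36] y [-9.82  1.32 12.75]
TCP unit -142.26674910763677 1.0919856180581347 [479.58 272.2  128.24] [ 8.85 -5.54  1.26] 0.23382567581452054 26.6
```

Call:
jog_arm([
  [0,0,0,0,0,0,0.35],
  [0,0,0,0,0,0,0.5],
  [0,0,0,0,0,0,0.55],
  [0,0,0,0,0,0,0.55],
  [0,0,0,0,0,0,0.55],
  [0,0,0,-1,0,0,0.55],
  [0,0,0,-2.5,0,0,0.55],
  [0,0,0,-4,0,0,0.55],
  [0,0,0,-4,0,0,0.55],
  [0,0,0,0,0,0,0.55],
  [0,0,0,0,0,0,0.55],
])

```text
clock: 27.7
eef_pos: [477.4, 273.1, 243.5]
tcp_rot: [-1.083, 1.568, 0.301]
contact_force: [-0.2, -0.5, -0.8]
opening: 0.553
```

```bash
python3 gt.py 24
python3 - <<'E'
from h import *
v=grab('side','24'); im=v['p'][110:270,200:400,::-1]; cv2.imwrite('pics/s24crop.png',cv2.resize(im,(750,600),interpolation=cv2.INTER_CUBIC))
E
```

```text
red 199 px 247.6 206.4 x [-164.89 -161.57 -155.9 ] y [-58.49 -52.06 -45.2 ] z [149.95 157.03]
   ray on plane 156 x [-161.86 -160.35 -158.83] y [-54.81 -49.68 -44.44]
yel 1041 px 322.1 208.6 x [-159.71 -158.76 -155.89] y [-43.28   2.21  47.85] z [148.61 150.53]
   ray on plane 149 x [-159.93 -157.68 -156.1 ] y [-43.53   1.48  48.  ]
grip top 810 px 320.4 245.6 x [-152.13 -143.25 -132.91] y [-7.6   0.92 10.04] z [185.24 186.47]
   ray on plane 185 x [-151.81 -142.22 -132.34] y [-7.6   0.92 10.06]
TCP unit -145.25709760149536 0.9882856889852767 [476.62 272.65 242.16] [-0.96  0.31 -0.26] 0.549916090108893 27.75
```

View pics/wrist24.png

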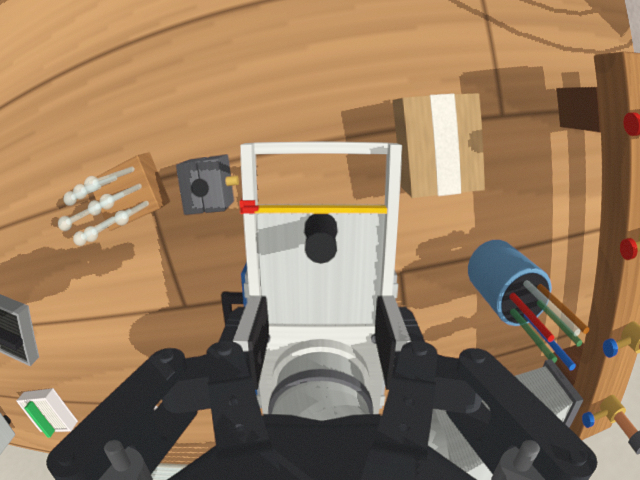

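View pics/s24crop.png

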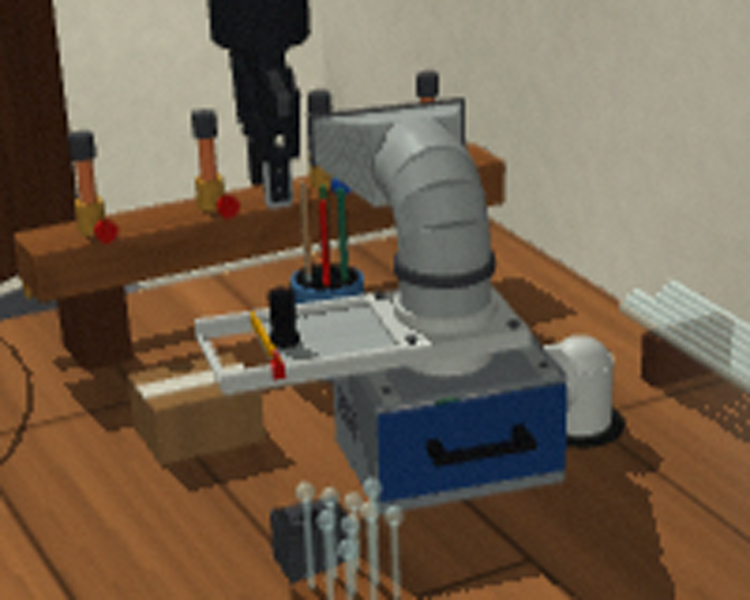

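Run:
```python
from gt import *
for n,t in (('side','24'),('side','17'),('wrist','16')):
    v=load(n,t); C=cloud(v); hsv=cv2.cvtColor(v['p'],cv2.COLOR_RGB2HSV); T=np.stack([(C[...,:2]-o)@ux,(C[...,:2]-o)@uy,C[...,2]],-1)
    m=(v['d']>0)&(cv2.inRange(hsv,(40,60,40),(80,255,255))>0)&(abs(T[...,0])<60)&(abs(T[...,1]+60)<60)
    print(n,t,m.sum(),T[m][:8].tolist())
```

```text
side 24 4 [[-25.59711657168105, -65.721039777381, 98.48458746959693], [-23.647389906808503, -69.8698805982405, 100.17105298729916], [-4.113342869679787, -19.72247427905856, 72.28089155524856], [0.515499653314741, -16.020687363775185, 69.66711723632875]]
side 17 4 [[-25.386991247278864, -65.06186858265029, 98.12610310397861], [-25.52157586526275, -75.69993364959699, 103.34441423675457], [-1.873531811331066, -12.81314583841112, 68.51681759642486], [-1.071566544671808, -20.87590129886651, 72.31443625210363]]
wrist 16 0 []
```

```bash
python3 -c "
from rig import r
s=r.sense(); print(s['contact_force'],s['clock']); print(r.sign_off())"
```

```text
[-0.17560534 -0.05942787 -0.09816388] 27.8
the job is handed in; nothing more can be done
None
```

The clean filter is flat in the tray and the drawer is fully home. The gate is set at the red pointer, and I handed the job in at 27.8 s with the gripper clear of everything.

**Last checks**
- **Filter:** before closing, its centre was about 1 mm (x) and 3 mm (y) from the tray centre. It was level to about 0.01 rad, with the rib top at 71 mm. After closing, only a few depth pixels of the rib show above the panel, at a height of 70–72 mm. I could not re-measure its place in the tray with the drawer shut.
- **Drawer:** the push ended on the stop at about 32 N. After I backed off, the panel face measured 75 mm from the unit's axis, about 6 mm proud of the box side. I took that as home.
- **Gate:** after letting go, the lip is at x = -159.9 mm and the pointer at -160.4 mm, about 0.5 mm apart.
- **Other objects:** the sooty filter and the rest look undisturbed in the pictures. I did not measure them again.

**What went wrong or disagreed**
- **Fingertips:** the real fingertips stand about 27 mm short of the stated TCP. The first grasp closed above the rib, so I lowered the arm and gripped again.
- **Carry to the drawer:** the tool tilted about 5° and overshot by about 30 mm. The filter turned about 0.09 rad in the grip, probably from touching the rail. I levelled it before lowering it in.
- **First approach to push the drawer:** the last joint reached its range limit, so I turned the gripper half a turn and pushed from there.

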